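# Flick the ratchet pawl off a can tipper and let the can down level

## Task

The five-litre can on the tipping stand is held tipped by its ratchet. Pick up the steel bar, put its shank under the tab of the ratchet pawl and flick the pawl right over so that it stays off, keeping the gripper itself off the pawl; then lower the raised rear of the cradle, without slamming it, until it rests level on its stops. Leave the bar lying on the bench, the pawl still thrown off and the other things on the bench undisturbed.

Things in the scene. Friction and masses are not known exactly. Their poses are not given: they have to be found in the camera images.
- stand: Grey steel tipping stand bolted to the bench, 240 mm long (its x), 290 wide (its y): two side plates with the can's cradle hung between. Origin on the bench midway between the plates, below the tilt axis; x points to the cradle's raised rear, away from the tap and roughly away from the robot; z up. Ratchet wheel and pawl are outside the right (-y) plate, whose outer face is at y -118 mm.
- trunnion (a point): Point on the horizontal tilt axis (stand y) of the cradle, midway between the side plates, 165 mm above the bench. The saw-toothed ratchet wheel, 48 mm in radius and 12 mm thick, is on this axis at stand y = -134 mm.
- cradle (a joint): Tilt of the cradle and its clamped can, rad: 0 = level on its rear stops, positive = rear end up (starts at 0.45 to 0.66). The pivots are stiff: it stays where it is left, and 5 to 8 N down on the pull bar moves it once the pawl is off. With the pawl in the wheel it can sink at most one tooth (0.26 rad).
- pull_bar (a point): Centre of the cradle's rear pull bar, a level round steel bar along stand y, 16 mm thick, 150 long, 32 mm clear of the cradle's rear wall. It lies 168 mm behind and, with the cradle level, 20 mm below the trunnion: it swings about that on a 169 mm radius and ends 145 mm above the bench. Free to press down from above anywhere along it.
- pawl (a joint): Angle of the pawl about its pin, rad: -0.03 to 0.15 with its nose on the wheel; grows as the tab is lifted. Its ball weight drops it back below about 0.35 and carries it over beyond about 0.65, to a stop at 1.25, where it stays. Under 1 N at the tab lifts it.
- pawl_pin (a point): Centre of the pawl's pin (along stand y), about which the pawl turns: 60 mm behind and 45 mm above the trunnion, at stand y = -134 mm, 210 mm above the bench. The underside of the tab is, at pawl angle 0, 10 mm higher than the pin.
- pawl_tab (a point): Middle of the underside of the pawl's thumb tab: a plate 36 mm long (stand x), 40 wide (stand y), 6 thick at the pawl's free end, 112 mm in front of the pin, 220 to 235 mm above the bench. Spans stand y -166 to -126 mm; the can and cradle begin at -100. The space in front of and for 30 mm under the tab is free. When lifted it swings up and to the rear on a 112 mm radius about the pin.
- pawl_arm: The pawl: a steel arm 12 mm thick from the pin over the top of the wheel to the tab, and a 31 mm ball weight 62 mm above the pin on a stalk. Origin at the pin; its axes are parallel to the stand's while the pawl is in the wheel and turn with it.
- bar: The steel release bar, 0.2 kg: black square-sided rubber grip 100 mm long, 22 wide, 24 high, then on its axis a round steel shank 10 mm thick, 130 long. It balances near the shank end of the grip. Origin under the middle of the grip; x along the shank towards its end, z up as it lies.
- bar_grip (a point): Centre of the bar's grip, 12 mm above the bench as it lies.
- bar_tip (a point): Far end of the bar's shank, on its axis, 180 mm from the centre of the grip.
- jug: Bystander: clear measuring cup, 84 mm across and 85 mm high, below the can's tap. Origin under its centre.
- spray: Bystander: trigger spray bottle 72 mm across, 228 mm high. Origin under its centre.
- flask: Bystander: clear bottle 68 mm across, 170 mm high. Origin under its centre.
- tin: Bystander: round wax tin 90 mm across, 42 mm high. Origin under its centre.
- brush: Bystander: detailing brush with a wooden handle, lying. Origin under its middle, x along it.
- funnel: Bystander: blue funnel standing mouth down, 96 mm across, 85 mm high. Origin under its centre.
- pad: Bystander: round polishing pad 124 mm across, 34 mm thick. Origin under its centre.
Things that resemble listed ones, but are neither listed nor needed, are in the scene too. Of the things like the bar, leave any that is turquoise; of the rest the smaller one is meant.

How it is judged:
By the outcome, as a careful person would: the job done as asked, in the order asked, and still so for the second after the job is handed in, with the robot touching nothing.
It also fails if it takes over 69 s, if anything falls off the work surface, if the arm or the gripper's body presses on something with over 40 N, if the wrist force passes 120 N, or if a joint passes its speed limit or range.

## Robot

A 6-joint arm with a two-finger parallel gripper is mounted at the origin on the work surface. World frame = base frame: x ahead of the robot, y to its left, z up, the work surface at z = 0. Lengths are in m, angles in degrees, forces in N, time in s.
With the tool pointing down it reaches from about 0.375 to 0.925 m from the base axis. Payload 5.7 kg.
Tool frame: the origin (TCP) lies midway between the tips of the shut fingers; the grasp point (between the pads) lies 19 mm behind it; z points along the fingers, y is the line along which they close (so a half turn about z gives the same grasp; the last joint's range is limited). The gripper opens to 88 mm and grips with 3 to 60 N. Pads are 20 mm wide; open, the fingers measure 115 mm over their backs; the gripper's body (75 mm by 178 mm) begins 61 mm behind the grasp point.
Start: joints at [68.463, 20.558, 86.54, -0, 72.909, -6.595], TCP at [0.155, 0.58, 0.2] pointing down, gripper open.
Joint ranges: [-170.27, 170.27], [-57.76, 135], [12.27, 136.19], [-55.21, 235.2], [11.17, 155.16], [-170.74, 170.74]. Speed limits (degrees/s): [136.94, 136.94, 180, 180, 180, 180].

## Interface

Orientations are given as [roll, pitch, yaw] about the fixed x, y, z axes, in that order (R = Rz(yaw) Ry(pitch) Rx(roll)).
In Python, from station import get_state, read_camera, hand_in gives the robot as it stands.
- The arm moves only by the shell command python3 -m handwheel 'ROWS'. ROWS is JSON, a list of rows, each an object with "slide": the shift along the tool's x, y, z as a fraction of full scale, a list of three; "rot": the turn, a rotation vector about the tool's x, y, z as a fraction of full scale, a list of three; "gripper": the opening, from 0 (shut) to 1 (fully open). A call has 1 to 5 rows; each row is the pose to reach, as a shift and turn from the pose commanded when the call began, along the tool's axes at that moment, turning the shorter way round; what a row does not reach only later rows make up. Full scale, the value 1, is 15 cm for a shift and 180 degrees for a turn. A row lasts 1/8 s, in which the tool goes at most 62.5 mm and 10.7 degrees, less where a joint would pass 70% of its speed; a pose out of reach is approached as far as the arm can. A call with a number of a shift or a turn outside -1 to 1 is refused whole. A call with a gripper value outside its range is refused whole. The fingers move at their own pace and stop on an object; the grip force is fixed at half the most. Time passes only in rows, so rows that repeat a pose let the fingers close. It gives the time, the measured TCP pose, the force, the opening and the grip force at its end, in the units of the state.
- get_state(): the state, without advancing time (a new reading comes with each control period).
- read_camera(name): name is "scene" or "side" or "wrist"; returns a dict with "image" (480x640x3 uint8, blue, green, red), "fx", "fy", "cx", "cy" (pixels), "rvec" (rotation vector, rad) and "tvec" (3), from world to camera coordinates, as OpenCV has them; the wrist camera has in their place "hand_eye" (4x4, takes a point from camera to tool coordinates, whose origin is the TCP and whose axes are the flange's). Camera axes: x right, y down, z forward; pixel columns grow to the right and rows downward; lengths in m; the calibration is good to about 2 mm. A picture is of the moment at which its call begins: read the wrist's pose just before it. There is no depth.
- hand_in(): hands the job in; it is judged then, once.
The state is a dict: "clock": time; "qpos": joint angles; "qvel": joint speeds; "joint_torque": joint torques, N m; "ee_pos": TCP position; "ee_rot": TCP orientation; "wrist_force": force on the tool from outside, world axes, zero at the start; "ft_torque": the same for the moment, N m; "gripper_width": finger opening in m; "finger_force": force on a finger pad.
Only numpy, scipy, OpenCV 4.12 (cv2) and the standard library are available. Lean on these libraries where they do the work, as an engineer would, in place of code of your own. Each camera call takes 0.05 s, during which the arm holds its last target. There are 200 camera calls.

## Working session

There is one attempt and no reset: what is moved stays moved. The work goes in short steps, Python scripts to look and compute and a shell command to move; the robot and the scene stay as the last step left them, time stands still between calls to the robot, and variables do not carry over. Pictures are saved under pics/ and viewed, at most 10 in all, crops included, and the job is handed in when it is done.

```bash
ls; mkdir -p pics; cat > h.py <<'E'
import numpy as np,cv2
from scipy.spatial.transform import Rotation as R
from station import get_state,read_camera
def cam(name):
    s=get_state() if name=="wrist" else None
    c=read_camera(name); K=np.array([[c['fx'],0,c['cx']],[0,c['fy'],c['cy']],[0,0,1.]])
    if s:
        T=np.eye(4);T[:3,:3]=R.from_euler('xyz',s['ee_rot'],degrees=True).as_matrix();T[:3,3]=s['ee_pos']
        M=T@np.array(c['hand_eye']); Rc=M[:3,:3].T; t=-Rc@M[:3,3]
    else: Rc=cv2.Rodrigues(np.array(c['rvec'],float))[0]; t=np.array(c['tvec'],float).ravel()
    return dict(img=c['image'],K=K,R=Rc,t=t,C=-Rc.T@t)
def ray(c,p):
    d=c['R'].T@np.linalg.inv(c['K'])@np.array([p[0],p[1],1.]); return c['C'],d/np.linalg.norm(d)
def onz(c,p,z):
    o,d=ray(c,p); return o+d*(z-o[2])/d[2]
def tri(c1,p1,c2,p2):
    o1,d1=ray(c1,p1);o2,d2=ray(c2,p2)
    a=np.linalg.lstsq(np.c_[d1,-d2],o2-o1,rcond=None)[0]
    x,y=o1+a[0]*d1,o2+a[1]*d2; return (x+y)/2,np.linalg.norm(x-y)
def proj(c,P):
    q=c['K']@(c['R']@np.asarray(P,float)+c['t']); return q[:2]/q[2]
E
python3 - <<'E'
from h import *
import pickle
print(get_state())
for n in("scene","side"):
    c=cam(n);cv2.imwrite(f"pics/{n}0.png",c['img']);pickle.dump(c,open(n+".pkl","wb"));print(n,c['C'],c['K'][0,0],c['R'][2])
E
```

```text
pics
{'clock': 0.0, 'qpos': array([ 6.84612573e+01,  2.05976883e+01,  8.65965153e+01, -2.71418395e-03,
        7.29080685e+01, -6.59578691e+00]), 'qvel': array([-0.05008162, -0.02098012, -0.07332771, -0.00173297, -0.03539148,
       -0.04118551]), 'joint_torque': array([ 1.59266179e-03, -5.15380132e+01, -2.70737153e+01,  6.76983967e-02,
        3.49226582e-02, -9.03160026e-05]), 'ee_pos': array([0.15448817, 0.57903661, 0.19872861]), 'ee_rot': array([-1.79898107e+02, -9.17166649e-03,  1.65057836e+02]), 'wrist_force': array([ 0.31871806, -0.59795052,  0.07276602]), 'ft_torque': array([-0.00404716, -0.00509882, -0.02250231]), 'finger_force': 0.0, 'gripper_width': 0.08796358683871291}
scene [ 0.96470045 -0.92875808  1.18393604] 538.426927720977 [-0.3284267   0.60992819 -0.72119589]
side [-0.01712827 -0.74808465  0.83954114] 461.6232366285309 [ 0.46577387  0.62430589 -0.62713384]
```

View pics/scene0.png

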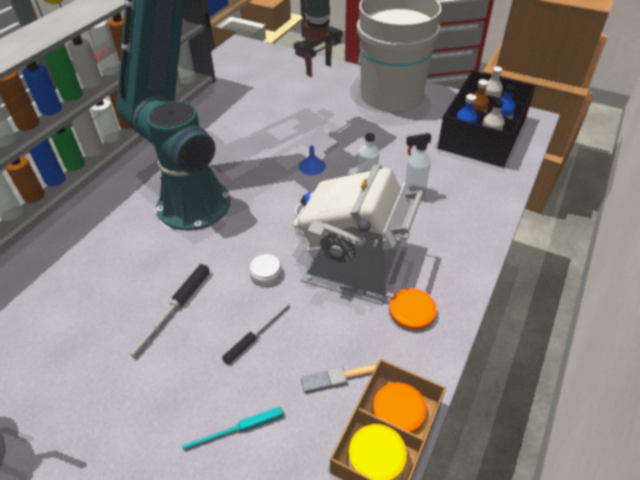

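View pics/side0.png

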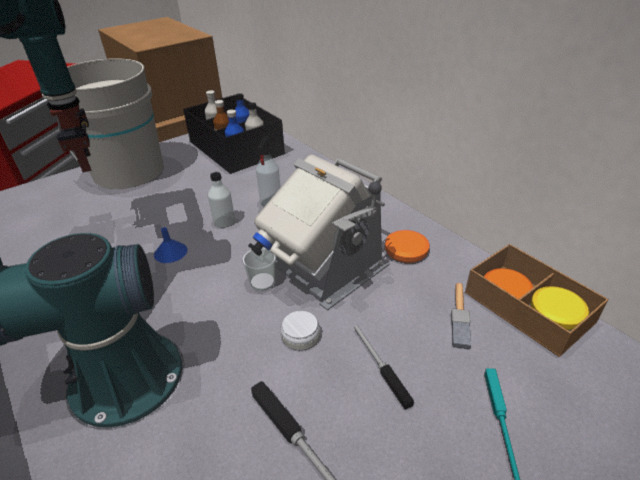

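The bars are, in the scene image, large black (190,290), small black (240,347) and turquoise (262,418). The small black one fits: it isn't turquoise and it is the smaller of the other two. I'll confirm it in an enlarged crop and look closely at the stand.

```bash
python3 - <<'E'
import pickle,cv2,numpy as np
from h import *
c=pickle.load(open("scene.pkl","rb"));d=pickle.load(open("side.pkl","rb"))
cv2.imwrite("pics/c1.png",cv2.resize(c['img'][165:365,215:455],None,fx=3,fy=3,interpolation=cv2.INTER_CUBIC))
cv2.imwrite("pics/c2.png",cv2.resize(d['img'][150:300,235:435],None,fx=4,fy=4,interpolation=cv2.INTER_CUBIC))
# bar grip masks
for n,cc,(x0,y0,x1,y1) in(("scene",c,(215,325,262,370)),("side",d,(375,355,420,412))):
    g=cv2.cvtColor(cc['img'],cv2.COLOR_BGR2GRAY)[y0:y1,x0:x1]; m=(g<55).astype(np.uint8)
    k=max(cv2.findContours(m,0,2)[0],key=cv2.contourArea); r=cv2.minAreaRect(k); b=cv2.boxPoints(r)+[x0,y0]
    o=np.array(r[0])+[x0,y0]; print(n,o,r[1:],onz(cc,o,.013)); print([onz(cc,p,.012)[:2].round(3) for p in b])
t1=onz(c,(288.5,307),.012);t2=onz(d,(356,327),.012);print("tip",t1,t2)
for n,p in(("tin",(265,270)),("pad",(413,309)),("funnel",(312,168))):print(n,onz(c,p,.03))
E
```

```text
scene [240.31967545 349.48360825] ((4.993438720703125, 37.00265884399414), 50.194427490234375) [ 0.43740269 -0.3883862   0.013     ]
[array([ 0.418, -0.429]), array([ 0.443, -0.339]), array([ 0.457, -0.345]), array([ 0.431, -0.435])]
side [396.61538315 386.42308044] ((48.53627395629883, 11.648704528808594), 56.3099365234375) [ 0.43196561 -0.38766527  0.013     ]
[array([ 0.432, -0.333]), array([ 0.46 , -0.334]), array([ 0.433, -0.438]), array([ 0.408, -0.436])]
tip [ 0.47927289 -0.2199693   0.012     ] [ 0.47252676 -0.21331284  0.012     ]
tin [ 0.36486818 -0.15099324  0.03      ]
pad [ 0.77965325 -0.08839228  0.03      ]
funnel [0.27054535 0.30162678 0.03      ]
```

View pics/c1.png

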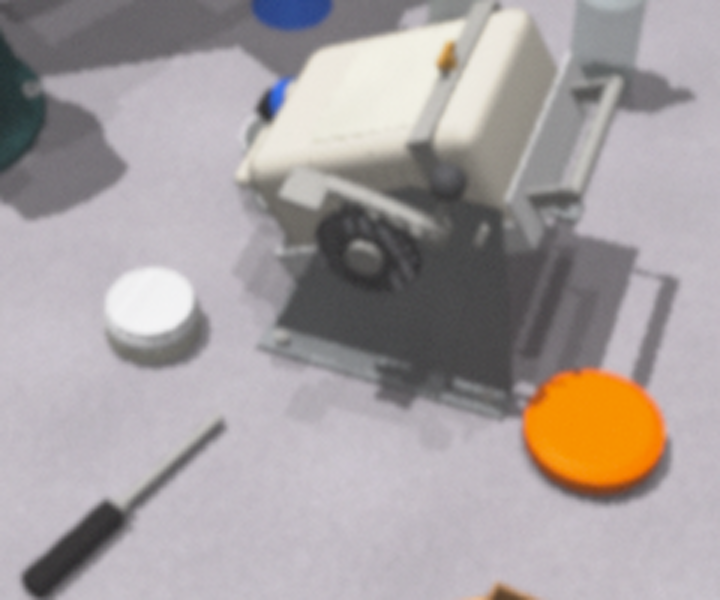

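View pics/c2.png

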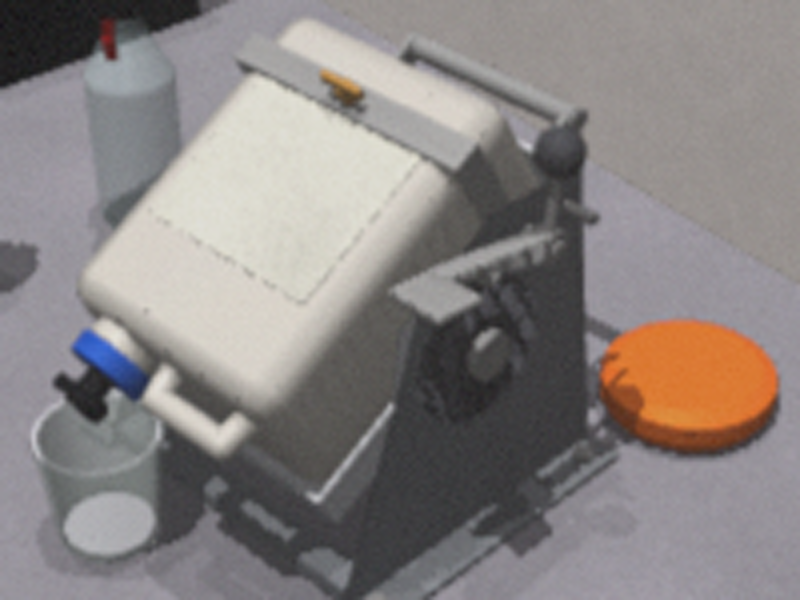

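The crops confirm the small black bar: grip at scene (240,348), shank tip at (289,306), lying free. The stand crops show, as scene/side pixels: hub (337,250)/(357,239), ball (364,226)/(375,188), tab (316,227)/(344,224), pull-bar near end (407,227)/(379,179) and far end (419,193)/(338,161).

```bash
python3 - <<'E'
import pickle,cv2,numpy as np
from h import *
c=pickle.load(open("scene.pkl","rb"));d=pickle.load(open("side.pkl","rb"))
P={}
for n,a,b in(("hub",(365,255),(490,355)),("ball",(447,183),(560,152)),("tab",(303,187),(437,290)),("pbn",(575,188),(577,116)),("pbf",(613,83),(412,45)),("can tap",(290,95),(100,350))):
    p,e=tri(c,(a[0]/3+215-.33,a[1]/3+165-.33),d,(b[0]/4+235-.4,b[1]/4+150-.4));P[n]=p;print(n,p.round(3),round(e,4))
v=P['pbf']-P['pbn'];print(np.linalg.norm(v),np.degrees(np.arctan2(-v[0],v[1])))
v=P['ball']-P['tab'];print(np.degrees(np.arctan2(v[1],v[0])),np.linalg.norm(v[:2]))
# bench corners of right plate's foot: near-front (262,345), near-rear (505,412)
for q in((262,345),(505,412)):print(onz(c,(q[0]/3+214.7,q[1]/3+164.7),0.0))
for q in((347,600),(618,455)):print(onz(d,(q[0]/4+234.6,q[1]/4+149.6),0.0))
E
```

```text
hub [ 0.563 -0.106  0.167] 0.0032
ball [ 0.628 -0.091  0.273] 0.0008
tab [ 0.513 -0.119  0.242] 0.0025
pbn [ 0.711 -0.017  0.235] 0.0048
pbf [0.692 0.124 0.231] 0.0013
can tap [0.398 0.067 0.146] 0.002
0.14274161875872307 7.614903003046612
13.721475007225227 0.11809105154635212
[ 0.46113283 -0.1136898   0.        ]
[ 0.69443806 -0.08173832  0.        ]
[ 0.4708682  -0.08196571  0.        ]
[ 7.01110023e-01 -8.91094092e-02  1.11022302e-16]
```

```bash
cat >> h.py <<'E'
def to(pos,yaw,roll=180,pitch=0):
    s=get_state();A=R.from_euler('xyz',s['ee_rot'],degrees=True);B=R.from_euler('xyz',[roll,pitch,yaw],degrees=True)
    print("slide",(A.inv().apply(np.array(pos)-s['ee_pos'])/.15).round(3),"rot",((A.inv()*B).as_rotvec()/np.pi).round(3))
E
python3 -m handwheel '[{"slide":[0,0,-1],"rot":[0,0,0.1],"gripper":1},{"slide":[-0.5,0,-1],"rot":[0,0,0.2],"gripper":1},{"slide":[-1,0,-1],"rot":[0,0,0.3],"gripper":1},{"slide":[-1,0,-1],"rot":[0,0,0.3],"gripper":1},{"slide":[-1,0,-1],"rot":[0,0,0.3],"gripper":1}]'
python3 -c "
from h import *
to([.44,.42,.42],77);to([.5,.3,.42],77)"
```

```text
clock: 0.72
ee_pos: [0.3037, 0.5404, 0.3508]
ee_rot: [179.8, -0.0, 110.7]
wrist_force: [-0.0, 1.0, -0.3]
gripper_width: 0.0876
finger_force: 0.0
slide [-1.073  0.567 -0.46 ] rot [ 0.001 -0.     0.187]
slide [-1.962  0.658 -0.461] rot [ 0.001 -0.     0.187]
```

```bash

python3 -m handwheel '[{"slide":[-0.4,0.2,-0.4],"rot":[0,0,0.06],"gripper":1},{"slide":[-0.8,0.4,-0.46],"rot":[0,0,0.12],"gripper":1},{"slide":[-1,0.6,-0.46],"rot":[0,0,0.187],"gripper":1},{"slide":[-1,0.6,-0.46],"rot":[0,0,0.187],"gripper":1},{"slide":[-1,0.6,-0.46],"rot":[0,0,0.187],"gripper":1}]'
python3 -m handwheel '[{"slide":[-0.4,0.1,0],"rot":[0,0,0],"gripper":1},{"slide":[-0.8,0.2,0],"rot":[0,0,0],"gripper":1},{"slide":[-1,0.3,0],"rot":[0,0,0],"gripper":1},{"slide":[-1,0.3,0],"rot":[0,0,0],"gripper":1}]'
python3 -m handwheel '[{"slide":[-0.4,0,0],"rot":[0,0,0],"gripper":1},{"slide":[-0.8,0,0],"rot":[0,0,0],"gripper":1},{"slide":[-1,0,0],"rot":[0,0,0],"gripper":1},{"slide":[-1,0,0],"rot":[0,0,0],"gripper":1}]'
python3 -m handwheel '[{"slide":[-0.4,0,0],"rot":[0,0,0],"gripper":1},{"slide":[-0.8,0,0],"rot":[0,0,0],"gripper":1},{"slide":[-1,0,0],"rot":[0,0,0],"gripper":1},{"slide":[-1,0,0],"rot":[0,0,0],"gripper":1}]'
python3 -c "
from h import *
to([.442,-.362,.25],77);to([.442,-.2,.42],77)"
```

```text
clock: 1.35
ee_pos: [0.438, 0.4338, 0.4178]
ee_rot: [-179.9, 0.0, 77.7]
wrist_force: [-0.5, -0.0, -0.7]
gripper_width: 0.088
finger_force: 0.0
clock: 1.85
ee_pos: [0.4489, 0.2774, 0.4185]
ee_rot: [-180.0, 0.0, 77.7]
wrist_force: [-0.2, 0.3, -0.8]
gripper_width: 0.0878
finger_force: 0.0
clock: 2.35
ee_pos: [0.4173, 0.1319, 0.4186]
ee_rot: [-180.0, -0.0, 77.7]
wrist_force: [-0.0, -0.0, -0.2]
gripper_width: 0.0878
finger_force: 0.0
clock: 2.85
ee_pos: [0.3866, -0.0147, 0.4185]
ee_rot: [-180.0, -0.0, 77.6]
wrist_force: [-0.8, 0.9, 0.7]
gripper_width: 0.0878
finger_force: 0.0
slide [-2.184  0.856  1.121] rot [-0.    -0.     0.004]
slide [-1.128  0.625 -0.011] rot [-0.    -0.     0.004]
```

```bash

python3 -m handwheel '[{"slide":[-0.4,0.2,0],"rot":[0,0,0],"gripper":1},{"slide":[-0.8,0.4,0],"rot":[0,0,0],"gripper":1},{"slide":[-1,0.6,0],"rot":[0,0,0],"gripper":1},{"slide":[-1,0.6,0],"rot":[0,0,0],"gripper":1},{"slide":[-1,0.6,0],"rot":[0,0,0],"gripper":1}]'
python3 -m handwheel '[{"slide":[-0.4,0.1,0.4],"rot":[0,0,0],"gripper":1},{"slide":[-0.7,0.2,0.8],"rot":[0,0,0],"gripper":1},{"slide":[-1,0.25,1],"rot":[0,0,0],"gripper":1},{"slide":[-1,0.25,1],"rot":[0,0,0],"gripper":1},{"slide":[-1,0.25,1],"rot":[0,0,0],"gripper":1}]'
python3 - <<'E'
from h import *
c=cam("wrist");cv2.imwrite("pics/w1.png",c['img'])
for p in([.437,-.388,.02],[.476,-.217,.012]):print(proj(c,p))
E
```

```text
clock: 3.48
ee_pos: [0.4428, -0.1788, 0.4181]
ee_rot: [-179.9, -0.1, 77.8]
wrist_force: [0.4, -0.2, 0.1]
gripper_width: 0.0879
finger_force: 0.0
clock: 4.1
ee_pos: [0.4466, -0.3343, 0.2679]
ee_rot: [-179.9, -0.1, 77.7]
wrist_force: [-0.4, 0.7, 0.3]
gripper_width: 0.0879
finger_force: 0.0
[318.9630363  240.67475942]
[320.70195767  79.02596806]
```

View pics/w1.png

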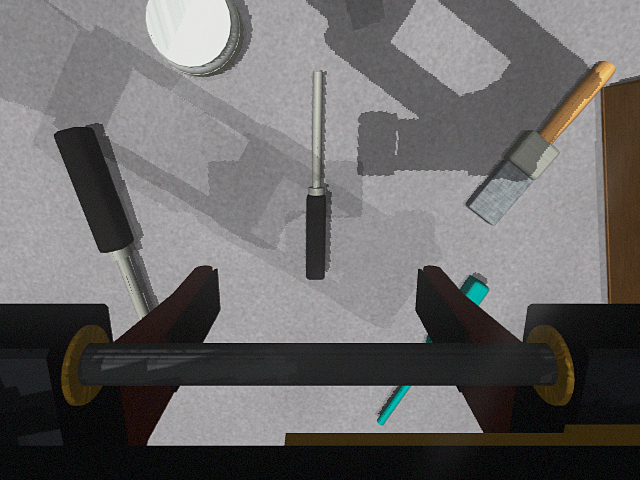

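The wrist view shows the bar: grip from (316,191) to (316,279), shank tip at (318,71). It is well aligned with the tool.

```bash
python3 - <<'E'
from h import *
c=cam("wrist")
a=onz(c,(316,279),.018);b=onz(c,(316,191),.02);t=onz(c,(318.3,70.5),.012);g=(a+b)/2
v=t-g;print(a,b,t,np.linalg.norm(v),np.degrees(np.arctan2(v[1],v[0])))
u=(t-a)[:2];u/=np.linalg.norm(u);G=t[:2]-u*.157;yw=np.degrees(np.arctan2(u[1],u[0]));print(G,yw)
to([*G,.1],yw);to([*G,.003],yw)
E
```

```text
[ 0.42432271 -0.43452273  0.018     ] [ 0.44686453 -0.33129397  0.02      ] [ 0.47623594 -0.20804942  0.012     ] 0.17965645616221354 76.91511765245451
[ 0.44115747 -0.36108047] 77.0894441637521
slide [-0.185 -0.005  1.134] rot [ 0.    -0.     0.004]
slide [-0.185 -0.006  1.781] rot [ 0.    -0.     0.004]
```

```bash

python3 -m handwheel '[{"slide":[-0.1,0,0.4],"rot":[0,0,0.004],"gripper":1},{"slide":[-0.185,-0.005,0.8],"rot":[0,0,0.004],"gripper":1},{"slide":[-0.185,-0.005,1],"rot":[0,0,0.004],"gripper":1},{"slide":[-0.185,-0.005,1],"rot":[0,0,0.004],"gripper":1}]'
python3 -m handwheel '[{"slide":[0,0,0.3],"rot":[0,0,0],"gripper":1},{"slide":[0,0,0.55],"rot":[0,0,0],"gripper":1},{"slide":[0,0,0.7],"rot":[0,0,0],"gripper":1},{"slide":[0,0,0.76],"rot":[0,0,0],"gripper":1},{"slide":[0,0,0.76],"rot":[0,0,0],"gripper":1}]'
python3 -c "
from h import *
to([.4412,-.3611,.003],77.1)"
```

```text
clock: 4.7
ee_pos: [0.4398, -0.3604, 0.1183]
ee_rot: [-179.9, -0.1, 77.0]
wrist_force: [0.7, 0.3, -0.0]
gripper_width: 0.0875
finger_force: 0.0
clock: 5.32
ee_pos: [0.4412, -0.363, 0.0062]
ee_rot: [179.9, 0.1, 77.0]
wrist_force: [0.3, -0.2, -0.5]
gripper_width: 0.0878
finger_force: 0.0
slide [ 0.012 -0.003  0.021] rot [ 0.001  0.    -0.001]
```

```bash

python3 -m handwheel '[{"slide":[0,0,0.015],"rot":[0,0,0],"gripper":0},{"slide":[0,0,0.015],"rot":[0,0,0],"gripper":0},{"slide":[0,0,0.015],"rot":[0,0,0],"gripper":0},{"slide":[0,0,0.015],"rot":[0,0,0],"gripper":0},{"slide":[0,0,0.015],"rot":[0,0,0],"gripper":0}]'
python3 -m handwheel '[{"slide":[0,0,0],"rot":[0,0,0],"gripper":0},{"slide":[0,0,-0.1],"rot":[0,0,0],"gripper":0},{"slide":[0,0,-0.3],"rot":[0,0,0],"gripper":0},{"slide":[0,0,-0.6],"rot":[0,0,0],"gripper":0},{"slide":[0,0,-1],"rot":[0,0,0],"gripper":0}]'
python3 - <<'E'
from h import *
for n in("scene","side"):
    c=cam(n);s=get_state();A=R.from_euler('xyz',s['ee_rot'],degrees=True).as_matrix()
    print(n,proj(c,s['ee_pos']+A@[.157,0,-.008]),s['ee_pos'])
    cv2.imwrite(f"pics/{n}2.png",c['img'])
a=cv2.imread("pics/scene2.png")[200:400,180:340];b=cv2.imread("pics/side2.png")[220:420,320:480]
cv2.imwrite("pics/l.png",cv2.resize(np.hstack([a,b]),None,fx=2.5,fy=2.5))
E
```

```text
clock: 5.95
ee_pos: [0.4399, -0.3625, 0.0024]
ee_rot: [180.0, 0.0, 77.0]
wrist_force: [0.7, 0.6, 0.1]
gripper_width: 0.0413
finger_force: 0.0
clock: 6.58
ee_pos: [0.4391, -0.3616, 0.1537]
ee_rot: [-179.9, -0.1, 77.0]
wrist_force: [0.1, -2.0, -0.6]
gripper_width: 0.0001
finger_force: 0.0
scene [286.10402303 266.75629038] [ 0.44304017 -0.36548917  0.16248283]
side [359.83497107 277.09880363] [ 0.44346186 -0.36601656  0.1599709 ]
```

View pics/l.png

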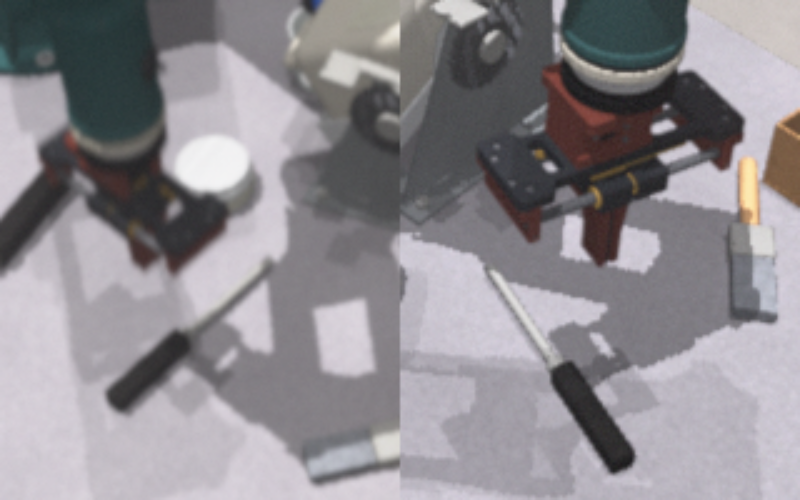

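The bar is still on the bench, because I lifted before the slow fingers had closed. I'll reopen, re-measure from the wrist and go again.

```bash

for i in 1 2; do python3 -m handwheel '[{"slide":[0.1,0,-0.2],"rot":[0,0,0],"gripper":1},{"slide":[0.1,0,-0.2],"rot":[0,0,0],"gripper":1},{"slide":[0.1,0,-0.2],"rot":[0,0,0],"gripper":1},{"slide":[0.1,0,-0.2],"rot":[0,0,0],"gripper":1}]'|tail -2; done
python3 - <<'E'
from h import *
c=cam("wrist");g=cv2.cvtColor(c['img'],cv2.COLOR_BGR2GRAY)
cv2.imwrite("pics/w2.png",c['img'])
for p in([.4243,-.4345,.018],[.4469,-.3313,.02],[.4762,-.2080,.012]):print(proj(c,p))
print(get_state()['ee_pos'])
E
```

```text
gripper_width: 0.0369
finger_force: 0.0
gripper_width: 0.0771
finger_force: 0.0
[318.70765246 300.11743054]
[317.54284646 200.80743375]
[318.40519801  61.9931475 ]
[ 0.44609247 -0.33312711  0.21121574]
```

View pics/w2.png

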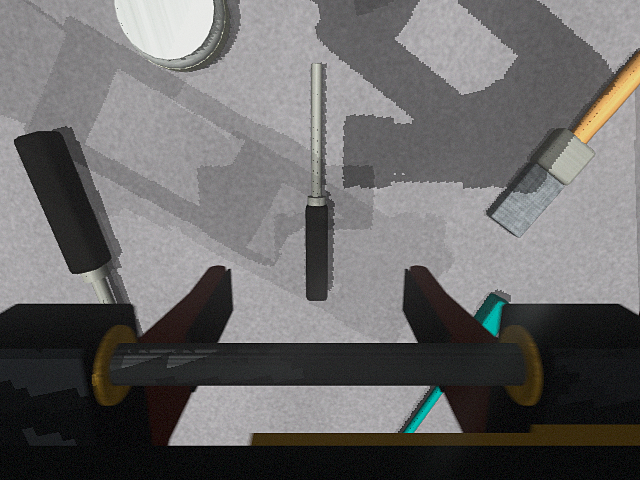

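The bar is unmoved: grip from (316,201) to (316,300), tip at (317,63), which matches the predictions. Going down again.

```bash

python3 -m handwheel '[{"slide":[-0.1,0,0.4],"rot":[0,0,0],"gripper":1},{"slide":[-0.19,0,0.8],"rot":[0,0,0],"gripper":1},{"slide":[-0.19,0,1],"rot":[0,0,0],"gripper":1},{"slide":[-0.19,0,1],"rot":[0,0,0],"gripper":1}]'
python3 -c "
from h import *
to([.4412,-.3611,.003],77)"
```

```text
clock: 8.22
ee_pos: [0.4382, -0.3593, 0.0595]
ee_rot: [-179.7, -0.2, 76.9]
wrist_force: [0.5, -0.3, 0.2]
gripper_width: 0.0878
finger_force: 0.0
slide [-0.008  0.024  0.377] rot [-0.002 -0.001 -0.   ]
```

```bash

python3 -m handwheel '[{"slide":[0,0.01,0.2],"rot":[0,0,0],"gripper":1},{"slide":[0,0.01,0.3],"rot":[0,0,0],"gripper":1},{"slide":[0,0.01,0.37],"rot":[0,0,0],"gripper":1},{"slide":[0,0.01,0.37],"rot":[0,0,0],"gripper":0}]'
for i in 1 2 ; do python3 -m handwheel '[{"slide":[0,0,0],"rot":[0,0,0],"gripper":0},{"slide":[0,0,0],"rot":[0,0,0],"gripper":0},{"slide":[0,0,0],"rot":[0,0,0],"gripper":0},{"slide":[0,0,0],"rot":[0,0,0],"gripper":0},{"slide":[0,0,0],"rot":[0,0,0],"gripper":0}]';done
python3 -m handwheel '[{"slide":[0,0,0],"rot":[0,0,0],"gripper":0},{"slide":[0,0,0],"rot":[0,0,0],"gripper":0}]'
```

```text
clock: 8.72
ee_pos: [0.4417, -0.3612, 0.0069]
ee_rot: [-180.0, -0.0, 77.0]
wrist_force: [0.7, -0.6, -0.3]
gripper_width: 0.081
finger_force: 0.0
clock: 9.35
ee_pos: [0.4417, -0.3613, 0.0069]
ee_rot: [180.0, 0.0, 77.0]
wrist_force: [-0.1, -0.1, 0.4]
gripper_width: 0.0312
finger_force: 0.0
clock: 9.98
ee_pos: [0.4417, -0.3613, 0.0069]
ee_rot: [-180.0, 0.0, 77.0]
wrist_force: [0.0, -0.3, 0.5]
gripper_width: 0.0003
finger_force: 0.0
clock: 10.22
ee_pos: [0.4417, -0.3614, 0.0069]
ee_rot: [180.0, 0.0, 77.0]
wrist_force: [0.9, 1.0, -0.2]
gripper_width: 0.0005
finger_force: 0.0
```

```bash
python3 - <<'E'
from h import *
s=cam("side");c=cam("scene");w=cam("wrist");p=get_state()['ee_pos']
for q in(s,c,w):print(proj(q,p),proj(q,[.4243,-.4345,.018]),proj(q,[.4762,-.2080,.012]))
f=lambda i:cv2.resize(i,(400,300))
a=np.hstack([cv2.resize(s['img'][280:430,320:470],(400,400)),cv2.resize(c['img'][270:390,190:310],(400,400))])
b=w['img'][280:480,:];b=cv2.resize(w['img'],(266,200));cv2.imwrite("pics/x.png",np.vstack([a,np.hstack([b,np.zeros((200,534,3),np.uint8)])]))
E
```

```text
[390.84469198 377.23235637] [410.8343389  402.96999933] [355.69923897 324.90680626]
[247.95415408 343.20117664] [225.16443185 360.84790549] [289.73837379 303.33277155]
[316.6219955  271.91554013] [315.6661092  414.32511112] [ 314.0081042  -103.47887257]
```

View pics/x.png

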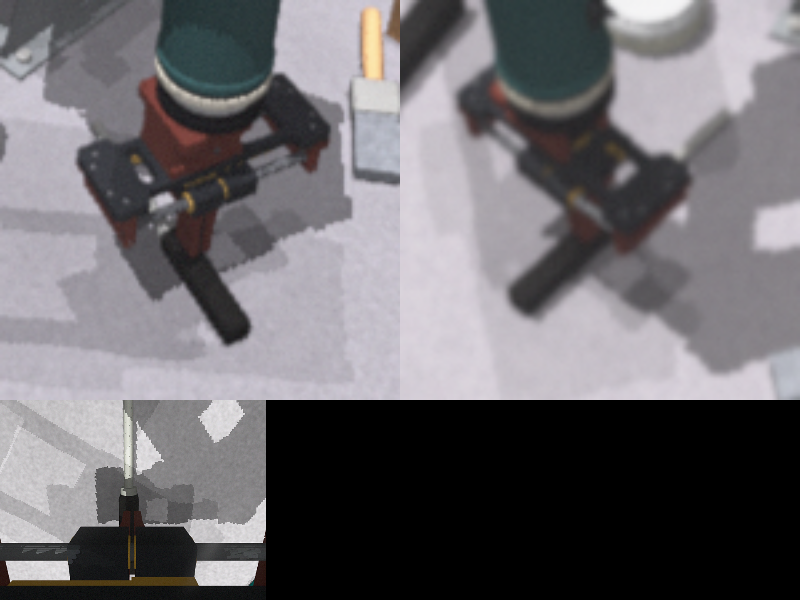

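The closed fingers seem to sit on top of the grip, and the bar has not moved. I'll check the true camera height from the apparent widths of the shank and grip.

```bash
python3 - <<'E'
from h import *
w=cam("wrist");cv2.imwrite("pics/w3.png",w['img']);g=cv2.cvtColor(w['img'],cv2.COLOR_BGR2GRAY)
print(w['C'],w['K'][0,0],get_state()['ee_pos'])
for r in(60,120,180,235,245,255,265,275,285): print(r,g[r,276:356:2].tolist())
for z in(0,.024):
  for k in(-.011,.011):
    u=np.array([.2243,.9745]);n=np.array([-u[1],u[0]]);G=np.array([.4762,-.2080])-u*.135
    print(z,k,proj(w,[*(G+n*k),z]))
E
```

```text
[ 0.45766063 -0.2933161   0.19272614] 392.2673377022416 [ 0.44175353 -0.36134893  0.0068756 ]
60 [206, 211, 207, 204, 204, 201, 200, 199, 199, 162, 175, 155, 190, 209, 213, 221, 228, 217, 220, 193, 169, 144, 86, 120, 121, 117, 130, 212, 221, 116, 123, 119, 123, 120, 116, 120, 137, 130, 131, 138]
120 [205, 204, 203, 210, 212, 209, 205, 205, 208, 208, 185, 130, 190, 210, 230, 234, 234, 234, 226, 210, 183, 145, 90, 119, 136, 136, 141, 146, 220, 212, 219, 219, 223, 220, 221, 213, 211, 216, 226, 221]
180 [91, 93, 93, 90, 93, 90, 90, 90, 93, 84, 86, 87, 187, 192, 208, 205, 210, 196, 202, 182, 147, 112, 76, 110, 105, 107, 104, 96, 94, 104, 107, 102, 106, 109, 104, 142, 138, 128, 132, 134]
235 [78, 88, 84, 85, 82, 62, 28, 33, 30, 31, 31, 33, 31, 33, 27, 30, 25, 23, 27, 23, 27, 19, 27, 27, 27, 29, 29, 26, 27, 91, 83, 87, 83, 86, 78, 84, 82, 87, 90, 89]
245 [89, 88, 84, 86, 91, 24, 32, 30, 38, 36, 34, 37, 33, 35, 31, 25, 24, 18, 24, 21, 21, 19, 22, 27, 21, 26, 35, 25, 20, 88, 86, 82, 82, 81, 80, 82, 85, 88, 85, 116]
255 [87, 86, 84, 88, 85, 16, 33, 36, 36, 32, 37, 32, 31, 20, 28, 27, 24, 19, 11, 29, 23, 15, 25, 31, 26, 22, 27, 25, 25, 84, 80, 81, 79, 84, 83, 88, 82, 87, 83, 82]
265 [83, 83, 86, 79, 86, 32, 36, 34, 32, 26, 33, 38, 37, 37, 40, 32, 25, 20, 23, 24, 25, 21, 28, 25, 22, 23, 28, 34, 26, 87, 85, 88, 83, 85, 76, 79, 79, 82, 83, 107]
275 [83, 87, 85, 87, 83, 42, 28, 38, 31, 31, 31, 36, 34, 34, 34, 37, 36, 34, 38, 22, 22, 24, 19, 38, 34, 31, 38, 29, 38, 37, 41, 36, 70, 80, 85, 82, 85, 80, 107, 109]
285 [81, 84, 80, 81, 87, 66, 20, 25, 25, 29, 34, 35, 30, 30, 28, 29, 28, 33, 36, 16, 15, 28, 26, 27, 36, 38, 34, 42, 33, 42, 39, 32, 37, 83, 80, 84, 76, 118, 110, 110]
0 -0.011 [336.65275148 225.90837888]
0 0.011 [293.18234866 225.95065479]
0.024 -0.011 [339.26343078 238.80783714]
0.024 0.011 [290.03667315 238.856995  ]
```

```bash

for i in 1 2; do python3 -m handwheel '[{"slide":[0,0,0],"rot":[0,0,0],"gripper":1},{"slide":[0,0,0],"rot":[0,0,0],"gripper":1},{"slide":[0,0,0],"rot":[0,0,0],"gripper":1},{"slide":[0,0,0],"rot":[0,0,0],"gripper":1},{"slide":[0,0,0],"rot":[0,0,0],"gripper":1}]';done
python3 -m handwheel '[{"slide":[0,0,0.01],"rot":[0,0,0],"gripper":1},{"slide":[0,0,0.02],"rot":[0,0,0],"gripper":1},{"slide":[0,0,0.02],"rot":[0,0,0],"gripper":1}]'
python3 -m handwheel '[{"slide":[0,0,0.01],"rot":[0,0,0],"gripper":1},{"slide":[0,0,0.02],"rot":[0,0,0],"gripper":1},{"slide":[0,0,0.02],"rot":[0,0,0],"gripper":1}]'
```

```text
clock: 11.05
ee_pos: [0.4417, -0.3613, 0.0069]
ee_rot: [180.0, 0.0, 77.0]
wrist_force: [0.1, -0.4, -0.8]
gripper_width: 0.0469
finger_force: 0.0
clock: 11.68
ee_pos: [0.4417, -0.3613, 0.0069]
ee_rot: [-180.0, 0.0, 77.0]
wrist_force: [1.0, -0.7, -0.0]
gripper_width: 0.0875
finger_force: 0.0
clock: 12.05
ee_pos: [0.4417, -0.3612, 0.0037]
ee_rot: [-180.0, -0.0, 77.0]
wrist_force: [-0.3, -0.8, -0.1]
gripper_width: 0.0882
finger_force: 0.0
clock: 12.42
ee_pos: [0.4417, -0.3613, 0.0007]
ee_rot: [-180.0, -0.0, 77.0]
wrist_force: [0.3, -0.4, 0.2]
gripper_width: 0.0879
finger_force: 0.0
```

```bash

for i in 1 2; do python3 -m handwheel '[{"slide":[0,0,0],"rot":[0,0,0],"gripper":0},{"slide":[0,0,0],"rot":[0,0,0],"gripper":0},{"slide":[0,0,0],"rot":[0,0,0],"gripper":0},{"slide":[0,0,0],"rot":[0,0,0],"gripper":0},{"slide":[0,0,0],"rot":[0,0,0],"gripper":0}]'|grep -v rot;done
```

```text
clock: 13.05
ee_pos: [0.4417, -0.3613, 0.0009]
wrist_force: [-0.7, -0.6, 0.2]
gripper_width: 0.0413
finger_force: 0.0
clock: 13.68
ee_pos: [0.4438, -0.3625, 0.0022]
wrist_force: [-0.2, 0.9, 0.0]
gripper_width: 0.0005
finger_force: 0.0
```

```bash
python3 - <<'E'
from h import *
s=cam("side");c=cam("scene");w=cam("wrist")
C=cv2.INTER_CUBIC
a=np.hstack([cv2.resize(s['img'][330:430,350:450],(400,400),interpolation=C),cv2.resize(c['img'][300:380,210:290],(400,400),interpolation=C)])
b=cv2.resize(w['img'][180:320,160:460],(420,196));b2=cv2.resize(cv2.imread("pics/w3.png")[180:320,180:450],(378,196))
cv2.imwrite("pics/x2.png",np.vstack([a,np.hstack([b,b2])[:, :800]]) if b.shape[1]+b2.shape[1]>=800 else np.vstack([a,np.hstack([b,b2,np.zeros((196,2,3),np.uint8)])]))
print(get_state()['ee_pos'],get_state()['gripper_width'],get_state()['joint_torque'])
E
```

```text
[ 0.44231655 -0.36168003  0.00127944] 8.689362304174867e-05 [-8.66901241e-01 -5.05923736e+01 -1.52413684e+01 -4.59289541e-01
  2.13313918e-01  1.42371799e-03]
```

View pics/x2.png

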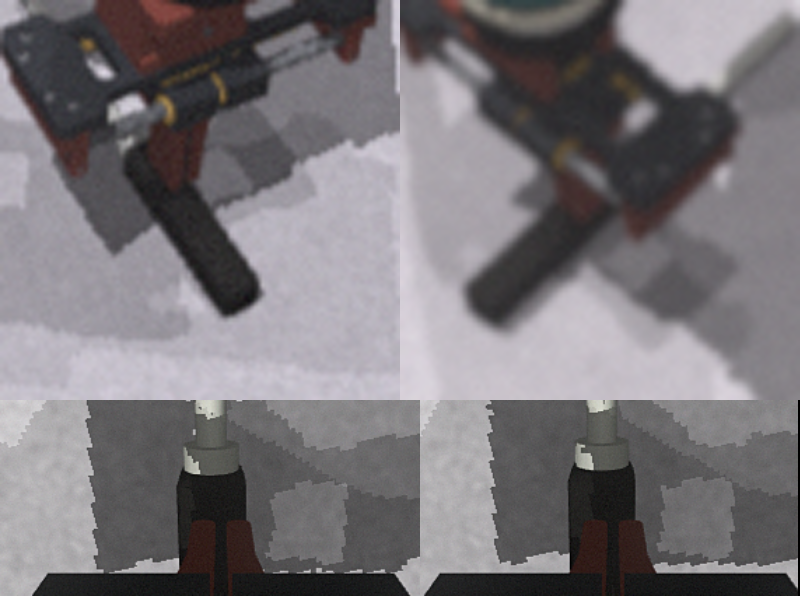

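Comparing crops: ferrule, grip and shadows look the same size although the reported z fell 5 mm. I'll check this numerically.

```bash
python3 - <<'E'
from h import *
w=cam("wrist");cv2.imwrite("pics/w4.png",w['img']);a=cv2.imread("pics/w3.png",0);b=cv2.imread("pics/w4.png",0)
def sim(a,b,m=None):
    k=cv2.goodFeaturesToTrack(a[:260],300,.01,5);q,st,_=cv2.calcOpticalFlowPyrLK(a,b,k,None);g=st.ravel()==1
    M,i=cv2.estimateAffinePartial2D(k[g],q[g],ransacReprojThreshold=1);print("scale",np.hypot(M[0,0],M[1,0]),M[:,2],i.sum())
sim(a,b)
sim(cv2.imread("pics/w1.png",0),cv2.imread("pics/w2.png",0))
# finger tip row, grip edges
for r in(240,262,266,270,274,280,290):print(r,b[r,270:360:2].tolist())
he=np.array(read_camera("wrist")['hand_eye']);Mi=np.linalg.inv(he)
for P in([.01,0,0,1],[.01,0,-.024,1],[-.01,0,0,1],[0,.014,0,1]):
    q=w['K']@(Mi@P)[:3];print(P,q[:2]/q[2])
print(he.round(3),get_state()['qpos'].round(2),get_state()['ee_pos'])
E
```

```text
scale 1.0298418412464527 [-11.12137005  -4.14111973] 75
scale 1.1316785509535099 [-44.19899818 -11.3909106 ] 44
240 [89, 86, 79, 84, 87, 81, 87, 89, 61, 35, 25, 35, 29, 33, 32, 29, 27, 28, 18, 25, 28, 24, 31, 25, 25, 27, 22, 26, 27, 29, 31, 30, 17, 93, 89, 83, 83, 84, 76, 84, 85, 85, 86, 83, 82]
262 [84, 87, 88, 86, 79, 81, 82, 84, 92, 26, 34, 33, 30, 24, 22, 22, 32, 17, 24, 28, 21, 26, 27, 27, 23, 22, 19, 23, 31, 23, 23, 28, 20, 86, 78, 84, 82, 82, 80, 76, 78, 86, 81, 101, 107]
266 [89, 86, 84, 80, 75, 86, 84, 79, 81, 27, 32, 36, 37, 37, 33, 37, 28, 37, 27, 35, 39, 29, 18, 26, 26, 17, 28, 29, 40, 36, 37, 41, 43, 50, 82, 78, 82, 76, 76, 80, 82, 81, 76, 113, 111]
270 [89, 83, 85, 82, 87, 79, 85, 88, 86, 28, 32, 30, 32, 34, 33, 39, 33, 36, 29, 31, 37, 33, 22, 21, 30, 25, 42, 31, 37, 38, 39, 34, 39, 43, 41, 83, 79, 75, 79, 78, 85, 76, 86, 84, 107]
274 [79, 84, 78, 85, 84, 82, 83, 85, 83, 24, 27, 38, 30, 34, 26, 35, 30, 36, 27, 43, 32, 29, 22, 24, 16, 20, 40, 38, 36, 36, 35, 38, 42, 36, 35, 74, 77, 81, 80, 79, 79, 84, 117, 104, 108]
280 [80, 83, 85, 79, 85, 86, 86, 85, 81, 21, 32, 32, 36, 30, 39, 26, 37, 34, 33, 39, 35, 36, 23, 18, 27, 18, 32, 41, 33, 37, 34, 38, 41, 37, 37, 40, 81, 86, 81, 84, 81, 77, 81, 108, 106]
290 [84, 76, 82, 80, 80, 79, 84, 78, 87, 7, 20, 23, 37, 35, 31, 34, 35, 28, 37, 34, 36, 33, 24, 25, 21, 27, 33, 35, 30, 37, 33, 42, 39, 34, 33, 34, 58, 80, 77, 79, 121, 110, 111, 110, 106]
[0.01, 0, 0, 1] [316.57069615 252.99326048]
[0.01, 0, -0.024, 1] [316.52120168 269.81397496]
[-0.01, 0, 0, 1] [316.56931903 290.37999919]
[0, 0.014, 0, 1] [344.37229763 271.93085869]
[[ 0.001 -0.967 -0.254  0.07 ]
 [ 1.     0.     0.001  0.   ]
 [-0.001 -0.254  0.967 -0.186]
 [ 0.     0.     0.     1.   ]] [-4.6210e+01  3.2230e+01  1.0075e+02  2.0000e-02  4.6950e+01 -3.3170e+01] [ 0.44231027 -0.36168986  0.0012837 ]
```

The closed fingers really do end about 20 mm behind the reported TCP: in the wrist view their tips are at row 266, where the TCP-level tip would be at 253. So they closed just above the grip. I'll reopen, centre by 2.5 mm and go lower in small steps while watching the force.

```bash

for i in 1 2; do python3 -m handwheel '[{"slide":[0,0,-0.02],"rot":[0,0,0],"gripper":1},{"slide":[0,0,-0.02],"rot":[0,0,0],"gripper":1},{"slide":[0,0,-0.02],"rot":[0,0,0],"gripper":1},{"slide":[0,0,-0.02],"rot":[0,0,0],"gripper":1},{"slide":[0,0,-0.02],"rot":[0,0,0],"gripper":1}]'|grep -v rot;done
python3 -m handwheel '[{"slide":[0,-0.017,0.03],"rot":[0,0,0],"gripper":1},{"slide":[0,-0.017,0.06],"rot":[0,0,0],"gripper":1},{"slide":[0,-0.017,0.06],"rot":[0,0,0],"gripper":1}]'|grep -v rot
python3 -m handwheel '[{"slide":[0,0,0.02],"rot":[0,0,0],"gripper":1},{"slide":[0,0,0.033],"rot":[0,0,0],"gripper":1},{"slide":[0,0,0.033],"rot":[0,0,0],"gripper":1}]'|grep -v rot
```

```text
clock: 14.55
ee_pos: [0.4416, -0.3613, 0.0037]
wrist_force: [-0.3, 0.3, 0.2]
gripper_width: 0.0468
finger_force: 0.0
clock: 15.18
ee_pos: [0.4417, -0.3613, 0.0068]
wrist_force: [-0.4, -0.1, 0.2]
gripper_width: 0.0875
finger_force: 0.0
clock: 15.55
ee_pos: [0.4388, -0.3604, -0.0027]
wrist_force: [0.8, 0.2, -0.5]
gripper_width: 0.0881
finger_force: 0.0
clock: 15.92
ee_pos: [0.4392, -0.3607, -0.0073]
wrist_force: [-0.2, 1.0, 0.2]
gripper_width: 0.0877
finger_force: 0.0
```

No bench contact at a reported z of -7 mm, which agrees with the tip offset. Going a bit lower, then closing.

```bash

python3 -m handwheel '[{"slide":[0,0,0.02],"rot":[0,0,0],"gripper":1},{"slide":[0,0,0.04],"rot":[0,0,0],"gripper":1},{"slide":[0,0,0.04],"rot":[0,0,0],"gripper":1}]'|grep -v rot
for i in 1 2; do python3 -m handwheel '[{"slide":[0,0,0],"rot":[0,0,0],"gripper":0},{"slide":[0,0,0],"rot":[0,0,0],"gripper":0},{"slide":[0,0,0],"rot":[0,0,0],"gripper":0},{"slide":[0,0,0],"rot":[0,0,0],"gripper":0},{"slide":[0,0,0],"rot":[0,0,0],"gripper":0}]'|grep -v rot;done
```

```text
clock: 16.3
ee_pos: [0.4391, -0.3606, -0.0134]
wrist_force: [-0.2, 0.9, 0.8]
gripper_width: 0.088
finger_force: 0.0
clock: 16.92
ee_pos: [0.4393, -0.3608, -0.0131]
wrist_force: [-0.1, -0.9, 0.6]
gripper_width: 0.0412
finger_force: 0.0
clock: 17.55
ee_pos: [0.4393, -0.3608, -0.0131]
wrist_force: [0.5, -0.3, -0.8]
gripper_width: 0.0221
finger_force: 30.0
```

Gripped at 22.1 mm with 30 N. Lifting, with a check that it holds.

```bash

python3 -m handwheel '[{"slide":[0,0,-0.1],"rot":[0,0,0],"gripper":0},{"slide":[0,0,-0.3],"rot":[0,0,0],"gripper":0},{"slide":[0,0,-0.6],"rot":[0,0,0],"gripper":0},{"slide":[0,0,-0.9],"rot":[0,0,0],"gripper":0},{"slide":[0,0,-1],"rot":[0,0,0],"gripper":0}]'
python3 -m handwheel '[{"slide":[0,0,-0.2],"rot":[0,0,-0.03],"gripper":0},{"slide":[0,0,-0.3],"rot":[0,0,-0.06],"gripper":0},{"slide":[0,0,-0.33],"rot":[0,0,-0.09],"gripper":0},{"slide":[0,0,-0.33],"rot":[0,0,-0.115],"gripper":0},{"slide":[0,0,-0.33],"rot":[0,0,-0.115],"gripper":0}]'
python3 - <<'E'
from h import *
to([.5424,-.3169,.188],97.8)
s=get_state();A=R.from_euler('xyz',s['ee_rot'],degrees=True).as_matrix()
for n in("scene","side","wrist"):
    c=cam(n);print(n,proj(c,s['ee_pos']+A@[.157,0,-.025]),proj(c,s['ee_pos']+A@[.025,0,-.037])); cv2.imwrite(f"pics/{n}5.png",c['img'])
# wrist shank tip: bright column near 316
g=cv2.imread("pics/wrist5.png",0);print([int(x) for x in g[0:220:8,316]])
E
```

```text
clock: 18.18
ee_pos: [0.4405, -0.362, 0.1402]
ee_rot: [179.8, 0.2, 77.0]
wrist_force: [0.3, -0.0, -2.3]
gripper_width: 0.0215
finger_force: 30.0
clock: 18.8
ee_pos: [0.4386, -0.3601, 0.1854]
ee_rot: [-179.9, -0.1, 97.6]
wrist_force: [0.3, 0.0, -2.0]
gripper_width: 0.0216
finger_force: 30.0
slide [ 0.193  0.724 -0.018] rot [-0.    -0.    -0.001]
scene [265.42732574 245.15203662] [241.35660637 281.8735409 ]
side [335.02160962 271.88037781] [386.71963015 299.9444659 ]
wrist [ 315.03903149 -137.33748035] [315.54686615 244.59579127]
[144, 138, 140, 140, 144, 140, 125, 220, 224, 226, 223, 223, 225, 228, 198, 193, 194, 198, 180, 178, 173, 174, 178, 175, 175, 173, 174, 187]
```

```bash
python3 - <<'E'
from h import *
g=cv2.imread("pics/wrist5.png",0)
for r in(5,25,45,60,90,130,170,200,215,225,235,245):print(r,g[r,290:344:3].tolist())
# side view difference between before/after lifting near expected tip
a=cv2.imread("pics/side5.png",0);print("side")
for y in range(250,300,4):print(y,a[y,315:365:3].tolist())
E
```

```text
5 [198, 190, 183, 192, 161, 103, 123, 132, 138, 143, 138, 124, 119, 94, 193, 197, 201, 189]
25 [165, 177, 165, 174, 196, 175, 211, 129, 138, 142, 135, 125, 119, 97, 201, 211, 195, 194]
45 [192, 171, 171, 169, 203, 177, 204, 211, 225, 135, 137, 135, 116, 96, 202, 202, 208, 199]
60 [197, 176, 162, 166, 167, 169, 207, 215, 223, 221, 214, 119, 114, 92, 197, 206, 199, 194]
90 [195, 171, 174, 171, 176, 169, 204, 214, 223, 218, 208, 186, 145, 115, 191, 192, 208, 210]
130 [160, 153, 157, 178, 176, 135, 168, 173, 195, 193, 180, 159, 125, 113, 186, 178, 198, 200]
170 [163, 162, 158, 158, 160, 108, 163, 175, 173, 172, 159, 142, 112, 102, 157, 158, 175, 177]
200 [170, 178, 171, 182, 180, 131, 160, 177, 175, 175, 158, 140, 105, 118, 188, 189, 186, 185]
215 [172, 177, 176, 181, 178, 100, 65, 182, 179, 173, 160, 137, 102, 99, 171, 159, 163, 157]
225 [171, 174, 128, 87, 91, 100, 98, 102, 84, 85, 84, 86, 86, 84, 79, 70, 84, 177]
235 [150, 158, 41, 83, 91, 96, 102, 99, 96, 106, 87, 87, 85, 78, 78, 69, 57, 184]
245 [156, 29, 32, 36, 30, 32, 32, 30, 35, 27, 30, 32, 31, 30, 38, 32, 38, 33]
side
250 [110,
[... 295 characters left out ...]
80, 77, 70]
266 [107, 105, 139, 112, 113, 74, 78, 75, 77, 79, 74, 76, 78, 75, 76, 75, 76]
270 [109, 138, 114, 113, 97, 77, 76, 80, 75, 78, 77, 76, 72, 75, 75, 72, 74]
274 [134, 115, 114, 96, 77, 79, 76, 110, 134, 123, 74, 77, 73, 76, 76, 66, 61]
278 [92, 113, 90, 82, 74, 79, 78, 81, 78, 108, 134, 123, 77, 86, 65, 64, 99]
282 [84, 83, 86, 82, 80, 77, 81, 84, 80, 75, 77, 103, 133, 104, 46, 58, 55]
286 [84, 81, 84, 74, 80, 80, 79, 80, 80, 80, 78, 79, 78, 75, 52, 45, 47]
290 [82, 81, 82, 78, 78, 80, 81, 83, 89, 79, 75, 79, 96, 93, 52, 56, 52]
294 [80, 102, 104, 82, 82, 80, 86, 77, 76, 91, 104, 86, 109, 111, 66, 50, 48]
298 [87, 81, 75, 81, 90, 90, 87, 89, 95, 88, 120, 127, 107, 109, 110, 96, 60]
```

The bar is held level and the tip is where predicted: shank in the side view at (337,273) against a predicted (335,272). Moving to pre-insert, right of the tab.

```bash

python3 -m handwheel '[{"slide":[0,0.2,0],"rot":[0,0,0],"gripper":0},{"slide":[0.1,0.45,0],"rot":[0,0,0],"gripper":0},{"slide":[0.19,0.65,0],"rot":[0,0,0],"gripper":0},{"slide":[0.19,0.72,0],"rot":[0,0,0],"gripper":0},{"slide":[0.19,0.72,0],"rot":[0,0,0],"gripper":0}]'
python3 - <<'E'
from h import *
s=get_state();A=R.from_euler('xyz',s['ee_rot'],degrees=True).as_matrix()
C=cv2.INTER_CUBIC
c=cam("scene");d=cam("side");
for q in(c,d):print(proj(q,s['ee_pos']+A@[.157,0,-.025]))
to([.5343,-.2574,.188],97.8)
cv2.imwrite("pics/s6.png",d['img']);cv2.imwrite("pics/c6.png",c['img'])
cv2.imwrite("pics/v6.png",np.hstack([cv2.resize(c['img'][190:290,260:360],(400,400),interpolation=C),cv2.resize(d['img'][190:290,310:410],(400,400),interpolation=C)]))
E
```

```text
clock: 19.58
ee_pos: [0.5426, -0.3182, 0.186]
ee_rot: [-180.0, 0.0, 97.7]
wrist_force: [0.2, 0.6, -2.2]
gripper_width: 0.022
finger_force: 30.0
[310.67668742 247.98592903]
[359.92021431 241.72799985]
slide [ 0.41   0.006 -0.013] rot [-0.    -0.    -0.001]
```

View pics/v6.png

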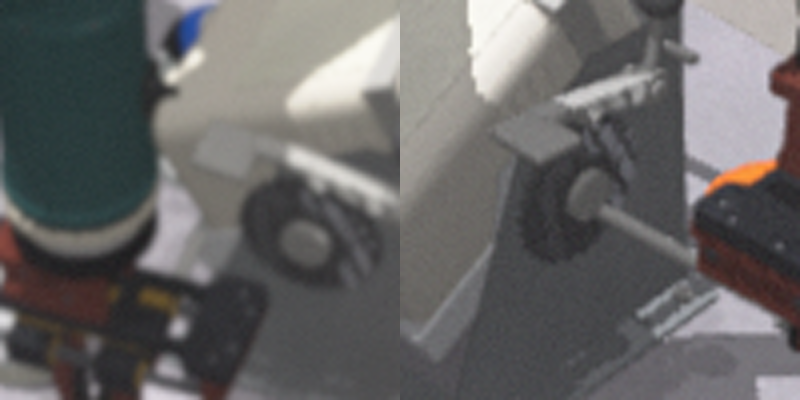

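In the side crop the tip is at (360,242), exactly as predicted, and the tab centre is at (344,224). The shank is lined up below and to the right of the tab. Inserting.

```bash

python3 -m handwheel '[{"slide":[0.1,0,0],"rot":[0,0,0],"gripper":0},{"slide":[0.2,0,0],"rot":[0,0,0],"gripper":0},{"slide":[0.3,0,0],"rot":[0,0,0],"gripper":0},{"slide":[0.4,0,0],"rot":[0,0,0],"gripper":0},{"slide":[0.4,0,0],"rot":[0,0,0],"gripper":0}]'
python3 - <<'E'
from h import *
c=cam("scene");d=cam("side");cv2.imwrite("pics/c7.png",c['img']);cv2.imwrite("pics/s7.png",d['img'])
T=np.array([.547,.034,0]);X=np.array([.991,.135,0]);Y=np.array([-.135,.991,0])
# arc for shank axis: contact point 5mm below underside; shift vs start (stand x, z) for angles
for a in(0,.1,.3,.5,.7,.8,.9):
    # axis point in pawl frame at a=0: x=-112, z=10-5
    x=60-112*np.cos(a)+5*np.sin(a); z=210+112*np.sin(a)+5*np.cos(a);print(a,round(x+52,1),round(z,1))
to([.5343,-.2574,.188],97.8)
E
```

```text
clock: 20.3
ee_pos: [0.5342, -0.2571, 0.1865]
ee_rot: [-180.0, -0.0, 97.8]
wrist_force: [0.3, 1.0, -3.4]
gripper_width: 0.0217
finger_force: 30.0
0 0.0 215.0
0.1 1.1 226.2
0.3 6.5 247.9
0.5 16.1 268.1
0.7 29.6 286.0
0.8 37.6 293.8
0.9 46.3 300.8
slide [ 0.008 -0.002 -0.009] rot [ 0.     0.    -0.001]
```

```bash

python3 -m handwheel '[{"slide":[0,0.005,-0.06],"rot":[0,0,0],"gripper":0},{"slide":[0,0.01,-0.1],"rot":[0,0,0],"gripper":0},{"slide":[0,0.02,-0.16],"rot":[0,0,0],"gripper":0},{"slide":[0,0.043,-0.243],"rot":[0,0,0],"gripper":0}]'
python3 -m handwheel '[{"slide":[0,0.025,-0.06],"rot":[0,0,0],"gripper":0},{"slide":[0,0.064,-0.134],"rot":[0,0,0],"gripper":0},{"slide":[0,0.11,-0.2],"rot":[0,0,0],"gripper":0},{"slide":[0,0.155,-0.255],"rot":[0,0,0],"gripper":0},{"slide":[0,0.24,-0.33],"rot":[0,0,0],"gripper":0}]'
python3 -m handwheel '[{"slide":[0,0.03,-0.02],"rot":[0,0,0],"gripper":0},{"slide":[0,0.03,-0.02],"rot":[0,0,0],"gripper":0},{"slide":[0,0.03,-0.02],"rot":[0,0,0],"gripper":0}]'
python3 - <<'E'
from h import *
c=cam("scene");d=cam("side");cv2.imwrite("pics/c8.png",c['img']);cv2.imwrite("pics/s8.png",d['img'])
T=np.array([.547,.034,0]);X=np.array([.991,.135,0]);Y=np.array([-.135,.991,0])
def ball(a):return T+(.060-.062*np.sin(-a)*1)*X-.134*Y+np.array([0,0,.210+.062*np.cos(a)])
for n,q in(("scene",c),("side",d)):
    i=q['img'];old=cv2.imread("pics/%s7.png"%("c" if n=="scene" else "s"))
    for a in(0,.3,.6,1.25):
        u,v=proj(q,ball(a)).round().astype(int);print(n,a,u,v,"now",i[v-2:v+3,u-2:u+3].mean().round(),"before",old[v-2:v+3,u-2:u+3].mean().round())
E
```

```text
clock: 20.9
ee_pos: [0.5409, -0.2579, 0.2235]
ee_rot: [-180.0, -0.0, 97.6]
wrist_force: [0.3, -0.2, -2.7]
gripper_width: 0.0217
finger_force: 30.0
clock: 21.52
ee_pos: [0.5767, -0.2527, 0.2726]
ee_rot: [-180.0, -0.0, 97.7]
wrist_force: [-0.1, -0.1, -2.7]
gripper_width: 0.0217
finger_force: 30.0
clock: 21.9
ee_pos: [0.5804, -0.2522, 0.2747]
ee_rot: [-179.9, -0.0, 97.7]
wrist_force: [-0.3, -0.3, -2.2]
gripper_width: 0.0215
finger_force: 30.0
scene 0 362 225 now 98.0 before 99.0
scene 0.3 370 228 now 118.0 before 99.0
scene 0.6 376 232 now 110.0 before 109.0
scene 1.25 385 243 now 95.0 before 121.0
side 0 374 188 now 117.0 before 84.0
side 0.3 379 186 now 66.0 before 93.0
side 0.6 383 187 now 50.0 before 67.0
side 1.25 388 194 now 48.0 before 37.0
```

Next the shank comes straight back out. I'll then check the pawl numerically, since my picture budget is spent.

```bash

python3 -m handwheel '[{"slide":[-0.2,-0.05,0],"rot":[0,0,0],"gripper":0},{"slide":[-0.5,-0.1,0],"rot":[0,0,0],"gripper":0},{"slide":[-0.9,-0.1,0],"rot":[0,0,0],"gripper":0},{"slide":[-1,-0.1,0],"rot":[0,0,0],"gripper":0},{"slide":[-1,-0.1,0],"rot":[0,0,0],"gripper":0}]'
cat > pawl.py <<'E'
from h import *
import pickle,sys
T=np.array([.547,.034,0]);X=np.array([.991,.135,0]);Y=np.array([-.135,.991,0])
def pt(a,x,z,y=-.134): return T+(.060+x*np.cos(a)+z*np.sin(a))*X+y*Y+np.array([0,0,.210-x*np.sin(a)+z*np.cos(a)])
for n in("scene","side"):
    o=pickle.load(open(n+".pkl","rb"));q=cam(n);cv2.imwrite(f"pics/{n}_{sys.argv[1]}.png",q['img']);A=cv2.GaussianBlur(o['img'],(3,3),0).astype(int);B=cv2.GaussianBlur(q['img'],(3,3),0).astype(int)
    for a in(.05,.4,.8,1.25):
        r=[]
        for P in(pt(a,0,.062),pt(a,-.112,.016,-.146),pt(a,-.112,.016,-.158),pt(a,-.07,.0)):
            u,v=proj(q,P).round().astype(int);r.append(((int(u),int(v)),A[v,u].tolist(),B[v,u].tolist()))
        print(n,a,*r,sep="\n   ")
E
python3 pawl.py a
```

```text
clock: 22.62
ee_pos: [0.5856, -0.4036, 0.2745]
ee_rot: [-180.0, -0.1, 97.6]
wrist_force: [-0.2, 0.0, -2.2]
gripper_width: 0.0217
finger_force: 30.0
scene
   0.05
   ((364, 226), [86, 84, 85], [98, 100, 101])
   ((317, 230), [191, 195, 197], [112, 119, 122])
   ((315, 233), [137, 140, 143], [111, 118, 121])
   ((334, 235), [65, 63, 65], [81, 78, 78])
scene
   0.4
   ((372, 229), [101, 106, 110], [117, 124, 128])
   ((322, 220), [153, 162, 167], [129, 137, 141])
   ((321, 224), [184, 188, 191], [113, 119, 123])
   ((337, 229), [176, 180, 182], [103, 107, 110])
scene
   0.8
   ((380, 235), [81, 83, 84], [96, 96, 98])
   ((334, 213), [210, 222, 226], [151, 161, 166])
   ((333, 217), [171, 182, 188], [138, 147, 151])
   ((343, 224), [102, 109, 112], [113, 119, 123])
scene
   1.25
   ((385, 243), [108, 107, 108], [102, 98, 100])
   ((353, 212), [133, 136, 138], [105, 106, 108])
   ((352, 215), [100, 103, 106], [106, 108, 109])
   ((354, 222), [96, 101, 104], [106, 110, 111])
side
   0.05
   ((375, 188), [77, 74, 74], [158, 152, 155])
   ((345, 226), [160, 160, 161], [70, 68, 69])
   ((349, 228), [93, 93, 95], [69, 66, 67])
   ((353, 222), [85, 85, 87], [102, 97, 98])
side
   0.4
   ((380, 186), [79, 77, 79], [178, 180, 186])
   ((349, 209), [85, 88, 91], [102, 107, 110])
   ((354, 211), [81, 81, 82], [74, 73, 73])
   ((355, 213), [154, 154, 156], [74, 72, 73])
side
   0.8
   ((385, 188), [145, 147, 153], [158, 159, 164])
   ((359, 191), [88, 91, 93], [105, 109, 112])
   ((363, 193), [87, 91, 92], [103, 107, 110])
   ((360, 201), [68, 68, 69], [82, 82, 83])
side
   1.25
   ((388, 194), [156, 150, 156], [98, 93, 95])
   ((373, 175), [160, 160, 162], [82, 82, 84])
   ((377, 177), [152, 152, 153], [92, 93, 95])
   ((368, 191), [77, 77, 78], [82, 82, 84])
```

The side view confirms the throw: the ball is dark at (388,194), the 1.25 rad position, and the old tab spot now shows bare plate. Next, putting the bar back where it lay.

```bash
python3 -m handwheel '[{"slide":[0.1,-0.4,0],"rot":[0,0,0.03],"gripper":0},{"slide":[0.2,-0.8,0],"rot":[0,0,0.06],"gripper":0},{"slide":[0.35,-0.95,0],"rot":[0,0,0.09],"gripper":0},{"slide":[0.4,-0.95,0],"rot":[0,0,0.115],"gripper":0},{"slide":[0.4,-0.95,0],"rot":[0,0,0.115],"gripper":0}]'
python3 -c "
from h import *
to([.440,-.361,-.0125],77)"
```

```text
clock: 23.35
ee_pos: [0.4368, -0.3606, 0.2761]
ee_rot: [180.0, 0.0, 77.1]
wrist_force: [0.1, -0.2, -3.2]
gripper_width: 0.0224
finger_force: 30.0
slide [0.002 0.02  1.924] rot [0.    0.    0.001]
```

```bash
python3 -m handwheel '[{"slide":[0,0.02,0.3],"rot":[0,0,0],"gripper":0},{"slide":[0,0.02,0.6],"rot":[0,0,0],"gripper":0},{"slide":[0,0.02,0.9],"rot":[0,0,0],"gripper":0},{"slide":[0,0.02,1],"rot":[0,0,0],"gripper":0},{"slide":[0,0.02,1],"rot":[0,0,0],"gripper":0}]'|grep -v rot
python3 -m handwheel '[{"slide":[0,0,0.25],"rot":[0,0,0],"gripper":0},{"slide":[0,0,0.5],"rot":[0,0,0],"gripper":0},{"slide":[0,0,0.7],"rot":[0,0,0],"gripper":0},{"slide":[0,0,0.8],"rot":[0,0,0],"gripper":0},{"slide":[0,0,0.8],"rot":[0,0,0],"gripper":0}]'|grep -v rot
python3 -m handwheel '[{"slide":[0,0,0],"rot":[0,0,0],"gripper":0}]'
```

```text
clock: 23.98
ee_pos: [0.44, -0.3628, 0.1251]
wrist_force: [0.5, -0.7, -2.2]
gripper_width: 0.0221
finger_force: 30.0
clock: 24.6
ee_pos: [0.4404, -0.3637, 0.0059]
wrist_force: [0.1, 0.1, -2.4]
gripper_width: 0.0215
finger_force: 30.0
clock: 24.72
ee_pos: [0.441, -0.3644, 0.0069]
ee_rot: [179.9, 0.1, 77.0]
wrist_force: [-0.3, 0.7, -2.1]
gripper_width: 0.0214
finger_force: 30.0
```

```bash
python3 -m handwheel '[{"slide":[0,0,0.05],"rot":[0,0,0],"gripper":0},{"slide":[0,0,0.09],"rot":[0,0,0],"gripper":0},{"slide":[0,0,0.115],"rot":[0,0,0],"gripper":0},{"slide":[0,0,0.115],"rot":[0,0,0],"gripper":0}]'|grep -v rot
python3 -m handwheel '[{"slide":[0,0,0.01],"rot":[0,0,0],"gripper":0},{"slide":[0,0,0.01],"rot":[0,0,0],"gripper":0}]'|grep -v rot
```

```text
clock: 25.22
ee_pos: [0.4396, -0.363, -0.0124]
wrist_force: [-0.2, -0.0, -2.7]
gripper_width: 0.0219
finger_force: 30.0
clock: 25.48
ee_pos: [0.4399, -0.3634, -0.0131]
wrist_force: [-0.6, 0.2, 0.4]
gripper_width: 0.0216
finger_force: 30.0
```

The weight has come off the wrist, so the bar is on the bench. Releasing and lifting.

```bash
for i in 1 2; do python3 -m handwheel '[{"slide":[0,0,0],"rot":[0,0,0],"gripper":1},{"slide":[0,0,0],"rot":[0,0,0],"gripper":1},{"slide":[0,0,0],"rot":[0,0,0],"gripper":1},{"slide":[0,0,0],"rot":[0,0,0],"gripper":1}]'|grep width;done
python3 -m handwheel '[{"slide":[0,0,-0.1],"rot":[0,0,0],"gripper":1},{"slide":[0,0,-0.4],"rot":[0,0,0],"gripper":1},{"slide":[0,0,-0.8],"rot":[0,0,0],"gripper":1},{"slide":[0,0,-1],"rot":[0,0,0],"gripper":1},{"slide":[0,0,-1],"rot":[0,0,0],"gripper":1}]'
python3 - <<'E'
from h import *
c=cam("wrist");g=cv2.cvtColor(c['img'],cv2.COLOR_BGR2GRAY);cv2.imwrite("pics/w9.png",c['img'])
b=(g[:,300:335]<50).sum(1);print([(r,int(b[r])) for r in range(100,300,10)])
for p in([.4243,-.4345,.018],[.4469,-.3313,.02],[.4762,-.2080,.012]):print(proj(c,p))
E
```

```text
gripper_width: 0.0582
gripper_width: 0.0877
clock: 27.1
ee_pos: [0.4416, -0.365, 0.1404]
ee_rot: [179.7, 0.2, 77.0]
wrist_force: [0.2, 0.7, -0.0]
gripper_width: 0.088
finger_force: 0.0
[(100, 0), (110, 0), (120, 0), (130, 0), (140, 0), (150, 0), (160, 0), (170, 0), (180, 0), (190, 28), (200, 28), (210, 27), (220, 27), (230, 27), (240, 27), (250, 27), (260, 27), (270, 24), (280, 20), (290, 15)]
[314.50505226 299.56622907]
[312.71019949 175.50194912]
[313.35145563  -3.79102781]
```

The bar is down and released. Next come the shut fingers, to go behind the stand and over the pull bar; first a check on the spray and flask positions.

```bash

python3 -m handwheel '[{"slide":[0,0.2,-0.4],"rot":[0,0,0.05],"gripper":0},{"slide":[0,0.4,-0.8],"rot":[0,0,0.1],"gripper":0},{"slide":[0,0.7,-1],"rot":[0,0,0.15],"gripper":0},{"slide":[0,1,-1],"rot":[0,0,0.2],"gripper":0},{"slide":[0,1,-1],"rot":[0,0,0.25],"gripper":0}]'
python3 - <<'E'
import pickle
from h import *
c=pickle.load(open("scene.pkl","rb"));d=pickle.load(open("side.pkl","rb"))
print("spray top",tri(c,(419,139),d,(264,158)),onz(d,(268,203),0))
to([.78,-.25,.40],7.8,180,8);to([.705,.0445,.40],7.8,180,8)
E
```

```text
clock: 27.78
ee_pos: [0.5883, -0.3969, 0.284]
ee_rot: [-179.9, 0.0, 31.8]
wrist_force: [-0.9, 0.1, -0.9]
gripper_width: 0.0409
finger_force: 0.0
spray top (array([0.59981406, 0.37883091, 0.18466819]), np.float64(0.03580808152042299)) [0.60440084 0.37954037 0.        ]
slide [ 1.602 -0.162 -0.774] rot [ 0.009 -0.044  0.133]
slide [ 2.21  -2.094 -0.77 ] rot [ 0.009 -0.044  0.133]
```

```bash

python3 -m handwheel '[{"slide":[0.2,0,-0.3],"rot":[0,-0.01,0.04],"gripper":0},{"slide":[0.5,0,-0.6],"rot":[0.004,-0.025,0.08],"gripper":0},{"slide":[0.8,0,-0.77],"rot":[0.009,-0.044,0.133],"gripper":0},{"slide":[1,0,-0.77],"rot":[0.009,-0.044,0.133],"gripper":0},{"slide":[1,0,-0.77],"rot":[0.009,-0.044,0.133],"gripper":0}]'
python3 -c "
from h import *
to([.745,-.12,.40],7.8,180,8);to([.705,.0445,.40],7.8,180,8)"
```

```text
clock: 28.4
ee_pos: [0.7151, -0.3157, 0.3982]
ee_rot: [-179.9, 8.2, 8.2]
wrist_force: [-0.6, 0.1, -0.3]
gripper_width: 0.0005
finger_force: 0.0
slide [ 0.378 -1.263 -0.065] rot [-0.     0.001  0.002]
slide [ 0.271 -2.386 -0.047] rot [-0.     0.001  0.002]
```

```bash

python3 -m handwheel '[{"slide":[0.1,-0.3,0],"rot":[0,0,0],"gripper":0},{"slide":[0.3,-0.7,0],"rot":[0,0,0],"gripper":0},{"slide":[0.35,-1,0],"rot":[0,0,0],"gripper":0},{"slide":[0.35,-1,0],"rot":[0,0,0],"gripper":0}]'|grep -v force
python3 -m handwheel '[{"slide":[0,-0.3,0],"rot":[0,0,0],"gripper":0},{"slide":[0,-0.7,0],"rot":[0,0,0],"gripper":0},{"slide":[-0.05,-1,0],"rot":[0,0,0],"gripper":0},{"slide":[-0.05,-1,0],"rot":[0,0,0],"gripper":0}]'|grep -v force
python3 -c "
from h import *
to([.705,.0445,.30],7.8,180,8);to([.703,.0445,.235],7.8,180,8)"
```

```text
clock: 28.9
ee_pos: [0.7431, -0.1585, 0.3935]
ee_rot: [-180.0, 8.2, 8.2]
gripper_width: 0.0004
clock: 29.4
ee_pos: [0.7142, -0.013, 0.3956]
ee_rot: [180.0, 8.1, 8.1]
gripper_width: 0.0003
slide [ 0.083 -0.389  0.632] rot [0.    0.    0.002]
slide [ 0.131 -0.391  1.062] rot [0.    0.    0.002]
```

```bash

python3 -m handwheel '[{"slide":[0.03,-0.2,0.2],"rot":[0,0,0],"gripper":0},{"slide":[0.06,-0.39,0.45],"rot":[0,0,0],"gripper":0},{"slide":[0.09,-0.39,0.65],"rot":[0,0,0],"gripper":0},{"slide":[0.1,-0.39,0.8],"rot":[0,0,0],"gripper":0},{"slide":[0.1,-0.39,0.8],"rot":[0,0,0],"gripper":0}]'
python3 - <<'E'
from h import *
w=cam("wrist");cv2.imwrite("pics/w10.png",w['img']);g=cv2.GaussianBlur(cv2.cvtColor(w['img'],cv2.COLOR_BGR2GRAY),(3,3),0)
X=np.array([.991,.135,0]);Y=np.array([-.135,.991,0]);M=np.array([.7015,.0535,.233])
for y in(-.06,-.03,-.01,.03):
    for dx in(-.008,0,.008):print(y,dx,proj(w,M+y*Y+dx*X+[0,0,.008*(dx==0)]).round(1))
for u in(200,240,280,400,440):print(u,g[180:360:5,u].tolist())
to([.703,.0445,.235],7.8,180,8)
E
```

```text
clock: 30.02
ee_pos: [0.7041, 0.0405, 0.2716]
ee_rot: [179.9, 8.4, 7.8]
wrist_force: [0.2, -0.2, 0.2]
gripper_width: 0.0006
finger_force: 0.0
-0.06 -0.008 [395.6 253.5]
-0.06 0 [399.3 247.1]
-0.06 0.008 [397.8 229. ]
-0.03 -0.008 [345.9 253.4]
-0.03 0 [347.2 247.1]
-0.03 0.008 [346.7 228.9]
-0.01 -0.008 [312.7 253.3]
-0.01 0 [312.5 247. ]
-0.01 0.008 [312.6 228.8]
0.03 -0.008 [246.3 253.2]
0.03 0 [243.  246.9]
0.03 0.008 [244.4 228.7]
200 [125, 123, 122, 123, 121, 120, 123, 88, 69, 95, 103, 114, 109, 95, 119, 119, 121, 122, 132, 132, 129, 128, 128, 131, 134, 26, 31, 30, 27, 26, 24, 25, 22, 22, 24, 25]
240 [104, 101, 103, 102, 92, 89, 86, 99, 101, 84, 89, 97, 90, 84, 128, 128, 157, 154, 156, 156, 153, 152, 150, 157, 157, 23, 27, 27, 26, 25, 23, 24, 22, 20, 24, 23]
280 [84, 83, 85, 81, 83, 81, 83, 86, 89, 82, 100, 95, 89, 88, 128, 127, 131, 128, 151, 155, 150, 151, 152, 158, 154, 23, 27, 28, 25, 25, 24, 21, 22, 24, 25, 22]
400 [126, 111, 90, 85, 81, 81, 80, 82, 86, 99, 120, 151, 186, 208, 164, 85, 81, 79, 83, 186, 220, 187, 175, 177, 175, 27, 32, 27, 27, 25, 25, 23, 23, 20, 24, 22]
440 [202, 199, 197, 199, 207, 198, 201, 202, 201, 200, 203, 207, 107, 69, 71, 63, 87, 155, 193, 193, 175, 182, 178, 179, 177, 28, 32, 32, 31, 29, 27, 26, 24, 24, 23, 25]
slide [ 0.026 -0.027  0.255] rot [0.    0.001 0.   ]
```

The wrist view agrees: bar rows 228–252 at column 400, against a predicted 229–253. Descending to contact and then following the arc down.

```bash

python3 -m handwheel '[{"slide":[0.01,0,0.1],"rot":[0,0,0],"gripper":0},{"slide":[0.02,0,0.2],"rot":[0,0,0],"gripper":0},{"slide":[0.03,0,0.25],"rot":[0,0,0],"gripper":0},{"slide":[0.03,0,0.25],"rot":[0,0,0],"gripper":0}]'|grep -v idth
python3 -m handwheel '[{"slide":[0.005,0,0.02],"rot":[0,0,0],"gripper":0},{"slide":[0.01,0,0.04],"rot":[0,0,0],"gripper":0},{"slide":[0.012,0,0.06],"rot":[0,0,0],"gripper":0},{"slide":[0.015,0,0.08],"rot":[0,0,0],"gripper":0}]'|grep -v idth
python3 -m handwheel '[{"slide":[0.01,0,0.02],"rot":[0,0,0],"gripper":0},{"slide":[0.02,0,0.04],"rot":[0,0,0],"gripper":0},{"slide":[0.03,0,0.06],"rot":[0,0,0],"gripper":0},{"slide":[0.03,0,0.06],"rot":[0,0,0],"gripper":0}]'|grep -v idth
```

```text
clock: 30.58
ee_pos: [0.7044, 0.043, 0.2357]
ee_rot: [179.9, 8.1, 8.0]
wrist_force: [0.4, 0.6, -0.6]
finger_force: 0.0
clock: 31.08
ee_pos: [0.7055, 0.043, 0.2244]
ee_rot: [179.9, 8.0, 8.0]
wrist_force: [0.5, 0.4, -0.7]
finger_force: 0.0
clock: 31.58
ee_pos: [0.7085, 0.0435, 0.2145]
ee_rot: [179.9, 8.1, 8.0]
wrist_force: [0.3, 0.4, 0.5]
finger_force: 0.0
```

```bash

for i in 1 2; do python3 -m handwheel '[{"slide":[0.008,0,0.015],"rot":[0,0,0],"gripper":0},{"slide":[0.012,0,0.03],"rot":[0,0,0],"gripper":0},{"slide":[0.015,0,0.045],"rot":[0,0,0],"gripper":0},{"slide":[0.015,0,0.045],"rot":[0,0,0],"gripper":0}]'|grep -v idth;done
```

```text
clock: 32.08
ee_pos: [0.7113, 0.0437, 0.2087]
ee_rot: [179.9, 7.8, 8.0]
wrist_force: [3.1, 0.2, 4.5]
finger_force: 2.2
clock: 32.58
ee_pos: [0.7136, 0.044, 0.2021]
ee_rot: [179.9, 7.7, 8.0]
wrist_force: [4.6, 1.5, 5.4]
finger_force: 3.0
```

Contact, and the bar is moving, but the fingers bear on the bar's rear side. I'll lift, shift 9 mm forward and press again.

```bash

python3 -m handwheel '[{"slide":[0,0,-0.06],"rot":[0,0,0],"gripper":0},{"slide":[-0.06,0,-0.07],"rot":[0,0,0],"gripper":0},{"slide":[-0.065,0,-0.05],"rot":[0,0,0],"gripper":0},{"slide":[-0.06,0,-0.02],"rot":[0,0,0],"gripper":0},{"slide":[-0.058,0,0],"rot":[0,0,0],"gripper":0}]'|grep -v idth
python3 -m handwheel '[{"slide":[0.005,0,0.02],"rot":[0,0,0],"gripper":0},{"slide":[0.01,0,0.04],"rot":[0,0,0],"gripper":0},{"slide":[0.015,0,0.06],"rot":[0,0,0],"gripper":0},{"slide":[0.02,0,0.08],"rot":[0,0,0],"gripper":0},{"slide":[0.02,0,0.08],"rot":[0,0,0],"gripper":0}]'|grep -v idth
```

```text
clock: 33.2
ee_pos: [0.7028, 0.0427, 0.202]
ee_rot: [179.9, 8.0, 8.0]
wrist_force: [0.9, 0.6, 4.9]
finger_force: 2.3
clock: 33.83
ee_pos: [0.7061, 0.043, 0.1905]
ee_rot: [179.9, 7.8, 8.0]
wrist_force: [4.2, 1.2, 4.4]
finger_force: 2.4
```

```bash

for i in 1 2; do python3 -m handwheel '[{"slide":[0.005,0,0.02],"rot":[0,0,0],"gripper":0},{"slide":[0.01,0,0.04],"rot":[0,0,0],"gripper":0},{"slide":[0.014,0,0.06],"rot":[0,0,0],"gripper":0},{"slide":[0.018,0,0.08],"rot":[0,0,0],"gripper":0},{"slide":[0.019,0,0.1],"rot":[0,0,0],"gripper":0}]'|grep -v idth;done
```

```text
clock: 34.45
ee_pos: [0.707, 0.043, 0.1755]
ee_rot: [179.9, 7.7, 8.0]
wrist_force: [4.9, 0.8, 5.7]
finger_force: 3.0
clock: 35.08
ee_pos: [0.7074, 0.0431, 0.16]
ee_rot: [179.9, 7.8, 8.0]
wrist_force: [4.7, 0.8, 5.1]
finger_force: 2.7
```

```bash

python3 -m handwheel '[{"slide":[0.003,0,0.02],"rot":[0,0,0],"gripper":0},{"slide":[0.006,0,0.04],"rot":[0,0,0],"gripper":0},{"slide":[0.008,0,0.06],"rot":[0,0,0],"gripper":0},{"slide":[0.01,0,0.08],"rot":[0,0,0],"gripper":0},{"slide":[0.01,0,0.08],"rot":[0,0,0],"gripper":0}]'|grep -v idth
python3 - <<'E'
from h import *
w=cam("wrist");cv2.imwrite("pics/w11.png",w['img']);g=cv2.GaussianBlur(cv2.cvtColor(w['img'],cv2.COLOR_BGR2GRAY),(3,3),0)
s=get_state();p=s['ee_pos']
X=np.array([.991,.135,0]);Y=np.array([-.135,.991,0]);T=np.array([.547,.034,.165])
for th in(0,.05,.1,.15,.2):
    f=th-np.arctan2(20,168);M=T+.169*np.cos(f)*X+[0,0,.169*np.sin(f)]
    print(th,M[2].round(3),[proj(w,M-.06*Y+d*X).round(0).tolist() for d in(-.008,.008)],[proj(w,M-.075*Y+[0,0,.0]).round(0).tolist()])
for u in(380,400,420):print(u,g[180:300:4,u].tolist())
E
```

```text
clock: 35.7
ee_pos: [0.7042, 0.0429, 0.1466]
ee_rot: [179.9, 8.1, 8.0]
wrist_force: [1.8, 0.0, 3.4]
finger_force: 1.4
0 0.145 [[413.0, 265.0], [416.0, 236.0]] [[444.0, 251.0]]
0.05 0.153 [[417.0, 272.0], [420.0, 242.0]] [[450.0, 257.0]]
0.1 0.162 [[421.0, 280.0], [425.0, 249.0]] [[456.0, 265.0]]
0.15 0.17 [[426.0, 290.0], [430.0, 258.0]] [[462.0, 274.0]]
0.2 0.179 [[431.0, 301.0], [435.0, 268.0]] [[469.0, 285.0]]
380 [99, 99, 101, 116, 117, 116, 114, 98, 95, 94, 100, 98, 97, 99, 98, 97, 96, 94, 96, 98, 106, 116, 137, 192, 200, 117, 92, 92, 89, 118]
400 [106, 105, 99, 122, 120, 120, 122, 108, 102, 104, 106, 106, 103, 107, 105, 103, 105, 94, 110, 136, 162, 185, 209, 209, 200, 148, 97, 94, 91, 125]
420 [204, 216, 200, 213, 215, 221, 211, 204, 217, 134, 136, 132, 132, 133, 131, 220, 227, 91, 110, 136, 162, 183, 206, 210, 203, 165, 96, 93, 97, 118]
```

The bar is at rows 250–282, so tilt is about 0.1 rad with about 17 mm left. Continuing gently to the stop.

```bash

python3 -m handwheel '[{"slide":[0.003,0,0.02],"rot":[0,0,0],"gripper":0},{"slide":[0.006,0,0.04],"rot":[0,0,0],"gripper":0},{"slide":[0.008,0,0.06],"rot":[0,0,0],"gripper":0},{"slide":[0.01,0,0.075],"rot":[0,0,0],"gripper":0},{"slide":[0.01,0,0.075],"rot":[0,0,0],"gripper":0}]'|grep -v idth
python3 -m handwheel '[{"slide":[0.001,0,0.01],"rot":[0,0,0],"gripper":0},{"slide":[0.002,0,0.02],"rot":[0,0,0],"gripper":0},{"slide":[0.002,0,0.02],"rot":[0,0,0],"gripper":0}]'|grep -v idth
python3 -m handwheel '[{"slide":[0.001,0,0.01],"rot":[0,0,0],"gripper":0},{"slide":[0.002,0,0.02],"rot":[0,0,0],"gripper":0},{"slide":[0.002,0,0.02],"rot":[0,0,0],"gripper":0}]'|grep -v idth
```

```text
clock: 36.38
ee_pos: [0.7043, 0.0429, 0.1354]
ee_rot: [179.9, 8.1, 8.0]
wrist_force: [-1.0, 0.3, 1.6]
finger_force: 0.9
clock: 36.75
ee_pos: [0.7047, 0.0429, 0.1327]
ee_rot: [179.9, 8.1, 8.0]
wrist_force: [-2.4, 0.4, 1.8]
finger_force: 1.2
clock: 37.12
ee_pos: [0.7049, 0.0429, 0.1311]
ee_rot: [179.9, 8.0, 8.0]
wrist_force: [-4.7, -0.2, 8.7]
finger_force: 4.5
```

```bash

for i in 1 2; do python3 -m handwheel '[{"slide":[0,0,0.01],"rot":[0,0,0],"gripper":0},{"slide":[0,0,0.015],"rot":[0,0,0],"gripper":0},{"slide":[0,0,0.015],"rot":[0,0,0],"gripper":0}]'|grep -v idth;done
python3 - <<'E'
from h import *
w=cam("wrist");cv2.imwrite("pics/w12.png",w['img']);g=cv2.GaussianBlur(cv2.cvtColor(w['img'],cv2.COLOR_BGR2GRAY),(3,3),0)
X=np.array([.991,.135,0]);Y=np.array([-.135,.991,0]);T=np.array([.547,.034,.165])
for th in(0,.03,.06):
    f=th-np.arctan2(20,168);M=T+.169*np.cos(f)*X+[0,0,.169*np.sin(f)]
    print(th,M[2].round(3),[proj(w,M-.06*Y+d*X).round(0).tolist() for d in(-.008,.008)])
for u in(380,400,420):print(u,g[220:300:3,u].tolist())
E
```

```text
clock: 37.5
ee_pos: [0.705, 0.0428, 0.1307]
ee_rot: [179.9, 7.9, 8.0]
wrist_force: [-5.1, 0.7, 17.1]
finger_force: 8.4
clock: 37.88
ee_pos: [0.705, 0.0428, 0.1303]
ee_rot: [179.9, 7.8, 8.0]
wrist_force: [-7.7, 0.0, 25.3]
finger_force: 12.4
0 0.145 [[420.0, 283.0], [424.0, 252.0]]
0.03 0.15 [[423.0, 288.0], [427.0, 256.0]]
0.06 0.155 [[426.0, 293.0], [430.0, 260.0]]
380 [99, 98, 99, 100, 102, 100, 99, 97, 101, 100, 91, 96, 107, 127, 148, 168, 188, 203, 213, 209, 200, 192, 90, 96, 94, 94, 89]
400 [107, 109, 107, 108, 107, 104, 123, 107, 106, 105, 95, 97, 105, 127, 147, 167, 186, 200, 213, 213, 204, 196, 101, 100, 99, 97, 96]
420 [168, 134, 138, 138, 135, 133, 132, 137, 134, 153, 169, 93, 104, 124, 146, 165, 185, 199, 210, 216, 206, 197, 187, 193, 86, 90, 98]
```

It's on the stops: 25 N with no more travel, and bar rows 252–284 match tilt 0. Backing off and checking.

```bash

python3 -m handwheel '[{"slide":[0,0,-0.05],"rot":[0,0,0],"gripper":0},{"slide":[0.05,0,-0.3],"rot":[0,0,0],"gripper":0},{"slide":[0.1,0,-0.6],"rot":[0,0,0],"gripper":0},{"slide":[0.1,0,-1],"rot":[0,0,0],"gripper":0},{"slide":[0.1,0,-1],"rot":[0,0,0],"gripper":0}]'|grep -v idth
python3 -m handwheel '[{"slide":[0.1,0,-0.3],"rot":[0,0,0],"gripper":0},{"slide":[0.2,0,-0.6],"rot":[0,0,0],"gripper":0},{"slide":[0.2,0,-0.8],"rot":[0,0,0],"gripper":0},{"slide":[0.2,0,-0.8],"rot":[0,0,0],"gripper":0},{"slide":[0.2,0,-0.8],"rot":[0,0,0],"gripper":0}]'|grep -v idth
python3 pawl.py b | grep -A4 side
python3 - <<'E'
from h import *
w=cam("wrist");g=cv2.GaussianBlur(cv2.cvtColor(w['img'],cv2.COLOR_BGR2GRAY),(3,3),0)
X=np.array([.991,.135,0]);Y=np.array([-.135,.991,0]);T=np.array([.547,.034,.165])
for th in(0,.05,.1):
    f=th-np.arctan2(20,168);M=T+.169*np.cos(f)*X+[0,0,.169*np.sin(f)]
    print(th,[proj(w,M-.05*Y+d*X).round(0).tolist() for d in(-.008,.008)])
for u in(360,370,380):print(u,g[200:340:3,u].tolist())
# what differs on bench between start and now, side view
a=cv2.imread("pics/side0.png");b=cv2.imread("pics/side_b.png");D=(cv2.absdiff(cv2.GaussianBlur(a,(5,5),0),cv2.GaussianBlur(b,(5,5),0)).max(2)>45).astype(np.uint8)
for k in cv2.findContours(D,0,2)[0]:
    if cv2.contourArea(k)>40:print(cv2.boundingRect(k),cv2.contourArea(k))
E
```

```text
clock: 38.55
ee_pos: [0.7439, 0.048, 0.2775]
ee_rot: [179.8, 7.4, 8.0]
wrist_force: [0.4, -0.7, -0.1]
finger_force: 0.0
clock: 39.17
ee_pos: [0.7853, 0.0545, 0.3839]
ee_rot: [180.0, 8.2, 8.0]
wrist_force: [-0.1, 0.0, 0.1]
finger_force: 0.0
side
   0.05
   ((375, 188), [77, 74, 74], [160, 152, 156])
   ((345, 226), [160, 160, 161], [67, 64, 65])
   ((349, 228), [93, 93, 95], [90, 84, 84])
--
side
   0.4
   ((380, 186), [79, 77, 79], [151, 153, 159])
   ((349, 209), [85, 88, 91], [88, 93, 94])
   ((354, 211), [81, 81, 82], [61, 61, 62])
--
side
   0.8
   ((385, 188), [145, 147, 153], [134, 134, 139])
   ((359, 191), [88, 91, 93], [130, 130, 131])
   ((363, 193), [87, 91, 92], [79, 79, 81])
--
side
   1.25
   ((388, 194), [156, 150, 156], [83, 79, 79])
   ((373, 175), [160, 160, 162], [69, 69, 70])
   ((377, 177), [152, 152, 153], [78, 78, 80])
0 [[351.0, 231.0], [351.0, 218.0]]
0.05 [[351.0, 233.0], [352.0, 220.0]]
0.1 [[352.0, 236.0], [353.0, 223.0]]
360 [104, 103, 103, 104, 103, 100, 84, 132, 181, 210, 182, 77, 81, 79, 83, 86, 95, 97, 96, 96, 95, 96, 103, 114, 89, 91, 88, 89, 89, 88,
[... 389 characters left out ...]
02, 99, 103, 134, 90, 90, 89, 90, 90, 92, 91, 91, 91, 97, 115, 19, 24, 22, 18, 21, 21, 17, 20, 19, 19, 15, 17]
(199, 363, 12, 10) 44.0
(39, 348, 38, 57) 1199.0
(65, 327, 63, 23) 299.5
(197, 321, 24, 40) 520.0
(63, 290, 36, 26) 131.5
(57, 279, 42, 23) 100.0
(110, 258, 11, 19) 90.5
(0, 258, 56, 89) 2936.0
(312, 255, 19, 21) 43.0
(271, 243, 25, 21) 153.5
(334, 209, 33, 21) 216.0
(147, 204, 183, 125) 4004.5
(382, 189, 31, 37) 421.0
(112, 189, 116, 113) 5435.5
(262, 186, 17, 20) 77.0
(374, 185, 8, 9) 44.5
(339, 181, 27, 25) 244.5
(364, 170, 14, 17) 93.5
(275, 157, 80, 50) 1472.0
(55, 110, 32, 53) 460.0
(53, 99, 17, 17) 138.5
(356, 0, 76, 97) 3081.0
(14, 0, 202, 262) 16716.5
(0, 0, 81, 100) 4263.5
```

```bash
python3 -c "
from station import hand_in
print(hand_in())"
```

```text
the job is handed in; nothing more can be done
None
```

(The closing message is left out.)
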